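Cover the heating block and open its purge cock

TASK

Take the widest of the three covers out of the bin by its top edge, lean it handle-up on the sloped rest and let go. Take it again by its handle and lower it gently flat into the frame on the heating block, letting go only once it is fully seated. Then turn the purge cock half open (45 degrees), leaving the other covers in the bin and everything else where it stands.

Things in the scene. Friction and masses are not known exactly. Their poses are not given: they have to be found in the camera images.
- cover: Widest of three alike grey plates standing on edge in the bin: 130 x 110 x 10 mm, 0.18-0.33 kg, black bar handle amid one face. Origin: centre of the plain face. x along the 130 mm edges, y along the 110 mm edges, z out on the handle's side. At the start y points up and z along the bin's -y (to the robot's right), but for 0.08 rad of play. Looks the same after a half turn about z.
- cover_handle (a point): Middle of the cover's bar handle, 26 mm from the plain face. The bar is 14 mm wide (along the cover's x), 36 mm long (along its y) and stands 32 mm proud of the plate (10 to 42 mm from the plain face).
- cover_mid: Decoy cover, 98 x 110 x 10 mm, same handle and axes; stays in the bin.
- cover_small: Decoy cover, 68 x 110 x 10 mm, same handle and axes; stays in the bin.
- bin: Fixed white bin, 154 (x) x 252 (y) mm, three bays 80 mm apart along y. In each bay a cover stands, its 110 mm edges upright, its width along the bin's x, in a slot 12 mm wide between ribs; ribs and walls are 38 mm high. Slot floor 8 mm above the table, so the covers' top edges are at 118 mm. Which cover is in which bay varies. Origin: centre of the underside.
- rest: Fixed aluminium rest, 110 mm wide (y): a board rising at 45 degrees away from its front (-x, towards the robot), a ledge square to it at its foot. A cover leans with its plain face on the board, a 130 mm edge on the ledge, handle facing up and front. Board 64 mm long up the slope, so the upper 46 mm of the cover are free behind; ledge 18 mm deep. Origin: centre of the underside.
- rest_corner (a point): Middle of the inner corner where board and ledge meet, 25 mm above the table (at -30, 0, 25 mm in the rest's frame). Up the slope is (0.707, 0, 0.707), out of the board (-0.707, 0, 0.707) in the rest's frame.
- rest_mid (a point): 55 mm up the slope from rest_corner on the board's surface: where the cover's origin lies when it leans there, centred.
- block: Fixed white heating block 190 (x) x 210 (y) mm with a black frame on top, and a small purge cock on a pipe at its front (-x). Origin: centre of the underside.
- block_seat (a point): Centre of the floor of the frame's recess, 90 mm above the table; axes as block. The recess is 136 mm along y, 116 mm along x, 8 mm deep (frame's top at 98 mm): the cover lies in it with its 130 mm edges along the block's y, 3 mm to spare all round, standing 2 mm proud.
- cock (a joint): Angle of the cock's lever, rad: 0 shut (lever along the block's +y, across the pipe), growing counter-clockwise from above to 1.571 fully open (lever along the block's -x, in line with the pipe). Starts at 0 to 0.25; turns stiffly (0.12 N m), stays where left.
- cock_grip (a point): On the cock's upright axis, at mid-height of the lever, 87 mm above the table. The lever is a dark steel bar 14 mm wide, 24 mm tall (75 to 99 mm above the table), reaching 60 mm from the axis one way, 18 mm the other. Below it 21 mm are free over a brass body 34 x 26 mm, but for a 12 mm stem on the axis.
- reagent: Bystander, loose: amber glass jar, 54 mm wide, 110 mm tall. Origin: centre of its underside.
- beaker: Bystander, loose: glass beaker, 66 mm wide, 75 mm tall. Origin: centre of its underside.
- spatula: Bystander, loose: spatula, 170 mm long, lying.
- dish: Bystander, loose: white ceramic dish, 84 mm wide, 25 mm tall. Origin: centre of its underside.
- cell_case: Bystander, loose: black case 90 x 55 x 30 mm. Origin: centre of its underside.
- solvent: Bystander, loose: white plastic bottle, 70 mm wide, 150 mm tall. Origin: centre of its underside.
Not all that is in view belongs to the job. Leave any yellow look-alike of the cover alone.

How it is judged (in metres and radians):
On the way, in this order (a step that is already met when the one before it is completed fails the run):
1. the widest cover leans on the sloped rest, handle facing up, let go and still (distance between cover and rest_mid below 0.04 m and angle between cover's own z axis and vertical between 0.6 and 0.97 rad and contact force between the fingers and cover below 0.2 N and linear speed of cover below 0.02 m/s), for 0.2 s.
2. the cover lies in the block's frame while the gripper still holds it (lowered, not dropped) (horizontal distance between cover and block_seat below 0.01 m and z of cover in the frame of block_seat below 0.005 m and angle between cover's own z axis and vertical below 0.08 rad and contact force between the fingers and cover above 1 N), for 0.05 s.
3. with the cover seated, the cock is half open (45 degrees, 8 degrees either way) (horizontal distance between cover and block_seat below 0.007 m and z of cover in the frame of block_seat below 0.004 m and angle between cover's own z axis and vertical below 0.06 rad and angle between the x axis of cover and the y axis of block_seat, either way round below 0.1 rad and value of joint cock between 0.645 and 0.925 rad), for 0.2 s.
At the end, for the whole second after the job is handed in: The widest cover lies flat in the block's frame, handle up: centred within 7 mm, fully down within 4 mm, level within 3.4 degrees, square within 5.7 degrees, at rest and released; the cock's lever stands at 45 degrees, 8 degrees either way, at rest (all of step 3 and linear speed of cover below 0.02 m/s and velocity of joint cock below 0.05 rad/s and contact force between the fingers and cover below 0.2 N); the robot touches nothing.
It fails at once if another cover is moved by more than 40 mm (distance of any of cover_mid, cover_small from where it was at the start of the episode above 0.04 m).
It fails at once if a bystander is moved by more than 40 mm (distance of any of reagent, beaker, spatula, dish, cell_case, solvent from where it was at the start of the episode above 0.04 m).
It fails at once if the cover comes down on the block fast, as when dropped or slammed (over 0.25 m/s within 15 mm above the seat) (horizontal distance between cover and block_seat below 0.05 m and z of cover in the frame of block_seat below 0.015 m and linear speed of cover above 0.25 m/s).
It also fails if it takes over 66 s, if anything falls off the work surface, if the arm or the gripper's body presses on something with over 40 N, if the wrist force passes 120 N, or if a joint passes its speed limit or range.

ROBOT

A 6-joint arm with a two-finger parallel gripper is mounted at the origin on the work surface. World frame = base frame: x ahead of the robot, y to its left, z up, the work surface at z = 0. Lengths are in m, angles in degrees, forces in N, time in s.
With the tool pointing down it reaches from about 0.375 to 0.9 m from the base axis. Payload 3.1 kg.
Tool frame: the origin (TCP) lies at the very end of the fingers, on their centre line; the grasp point (between the pads) lies 19 mm behind it; z points along the fingers, y is the direction in which the jaws open and shut (so a half turn about z gives the same grasp; the last joint's range is limited). The gripper opens to 87 mm and grips with 3 to 60 N. Pads are 19 mm wide; open, the fingers measure 117 mm over their backs; the gripper's body (75 mm by 190 mm) begins 51 mm behind the grasp point.
Start: joints at [54.861, 30.224, 82.088, -0, 67.689, -10.227], TCP at [0.263, 0.567, 0.223] pointing down, gripper open.
Joint ranges: [-176.69, 176.69], [-43.24, 126.21], [12.49, 139.97], [-82, 262], [0, 151.66], [-163.58, 163.58]. Speed limits (degrees/s): [159.86, 159.86, 180, 180, 180, 180].

INTERFACE

Orientations are given as a 3x3 rotation matrix whose columns are the frame's x, y, z axes.
In Python, from rig import bot gives the robot as it stands. The module is installed in compiled form; this text tells all that it offers.
- The arm moves only by the tool play_rows, never from a script. Its argument "targets" is a list of rows, each a list of 7 numbers: the closure, from 0 (fully open) to 1 (shut), then the shift along the world's x, y, z in m, then the turn, a rotation vector about the world's x, y, z in rad. A call has 1 to 12 rows; each row shifts and turns the commanded pose from where the row before left it; what a row does not reach is not made up. A row lasts 1/8 s, in which the tool goes at most 62.5 mm and 10.7 degrees, less where a joint would pass 70% of its speed; a pose out of reach is approached as far as the arm can. A call with a gripper value outside its range is refused whole. The fingers move at their own pace and stop on an object; the grip force is fixed at half the most. Time passes only in rows, so rows that do not move let the fingers close. It gives the time, the measured TCP pose, the force and the opening at its end, in the units of the state.
- bot.read_state(): the state, without advancing time (a new reading comes with each control period).
- bot.capture(name): name is "scene" or "top" or "wrist"; returns the picture (480x640x3 uint8, blue, green, red); there is no depth.
- bot.get_calibration(name): a dict with "fx", "fy", "cx", "cy" (pixels), "R" (3x3) and "t" (3): a world point X has camera coordinates R X + t. Camera axes: x right, y down, z forward; pixel columns grow to the right and rows downward; lengths in m; the calibration is good to about 2 mm. A picture is of the moment at which its call begins: read the wrist's pose just before it. get_calibration takes no time and is no camera call; for the wrist camera it gives the pose at the moment of the call.
- bot.hand_in(): hands the job in, once; it reports no verdict.
The state is a dict: "time_s": time; "joint_positions": joint angles; "qvel": joint speeds; "tau": joint torques, N m; "position": TCP position; "tcp_rot": TCP orientation; "force": force on the tool from outside, world axes, zero at the start; "moment": the same for the moment, N m; "opening": opening from 0.0 (shut) to 1.0 (fully open).
Only numpy, scipy, OpenCV 4.12 (cv2) and the standard library are available. Lean on these libraries where they do the work, as an engineer would, in place of code of your own. Each camera call takes 0.05 s, during which the arm holds its last target. There are 200 camera calls.

## Working session

There is one attempt and no reset: what is moved stays moved. The work goes in short steps, Python scripts to look and compute and a tool call to move; the robot and the scene stay as the last step left them, time stands still between calls to the robot, and variables do not carry over. Pictures are saved under pics/ and viewed, about 8 in all and at most 12, crops included, and the job is handed in when it is done.

Besides the shell and the picture viewer there is one more tool, called after "Emit:" as name(argument=value, ...), one argument or row to a line, values as JSON. play_rows: Moves the arm, as the interface text tells. Its arguments: {"type":"object","properties":{"targets":{"type":"array","items":{"type":"array","items":{"type":"number"}}}},"required":["targets"]}

```bash
mkdir -p pics; cat > h.py <<'E'
from rig import bot
import numpy as np, cv2
def shot(c,name):
    k=bot.get_calibration(c); im=bot.capture(c); cv2.imwrite(f'pics/{name}.png',im)
    np.savez(f'pics/{name}.npz',**k); return im,k
def load(n): return cv2.imread(f'pics/{n}.png'),np.load(f'pics/{n}.npz')
def ray(k,u,v):
    R=np.array(k['R']);t=np.array(k['t'])
    d=R.T@np.array([(u-k['cx'])/k['fx'],(v-k['cy'])/k['fy'],1.]); return -R.T@t,d
def onz(k,u,v,z):
    c,d=ray(k,u,v); return c+d*(z-c[2])/d[2]
def proj(k,X):
    p=np.array(k['R'])@np.array(X)+np.array(k['t']); return np.array([k['fx']*p[0]/p[2]+k['cx'],k['fy']*p[1]/p[2]+k['cy']])
def tri(obs):
    A=np.zeros((3,3));b=np.zeros(3)
    for k,u,v in obs:
        c,d=ray(k,u,v);d=d/np.linalg.norm(d);P=np.eye(3)-np.outer(d,d);A+=P;b+=P@c
    return np.linalg.solve(A,b)
def st():
    s=bot.read_state(); print('t',s['time_s'],'p',np.round(s['position'],4),'F',np.round(s['force'],1),'op',np.round(s['opening'],3)); print(np.round(s['tcp_rot'],3)); print('q',np.round(s['joint_positions'],1)); return s
E
python3 - <<'E'
from h import *
for c in ['scene','top']:
    im,k=shot(c,c+'0'); R=np.array(k['R']); print(c,k['fx'],np.round(-R.T@k['t'],3)); print(np.round(R,3))
im,k=shot('wrist','wrist0'); R=np.array(k['R']); print(k['fx'],np.round(-R.T@k['t'],3)); print(np.round(R,3))
st()
E
```

```text
scene 599.2068978420504 [ 1.048 -0.958  1.237]
[[ 0.882  0.471  0.014]
 [ 0.352 -0.64  -0.683]
 [-0.313  0.607 -0.73 ]]
top 559.2061496500843 [ 0.399 -0.015  1.639]
[[ 0.001 -1.    -0.006]
 [-0.997 -0.    -0.082]
 [ 0.082  0.006 -0.997]]
369.46944799741556 [0.203 0.594 0.383]
[[ 0.422  0.907 -0.004]
 [ 0.879 -0.408  0.247]
 [ 0.222 -0.108 -0.969]]
t 0.15 p [0.2629 0.5664 0.2218] F [-0.6  0.5  0.2] op 1.001
[[-0.907  0.421 -0.001]
 [ 0.421  0.907 -0.001]
 [ 0.    -0.002 -1.   ]]
q [ 54.9  30.3  82.1   0.   67.7 -10.2]
```

View pics/top0.png

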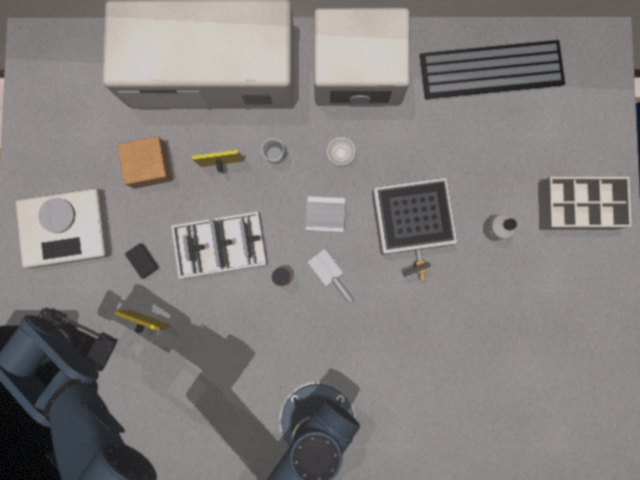

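View pics/scene0.png

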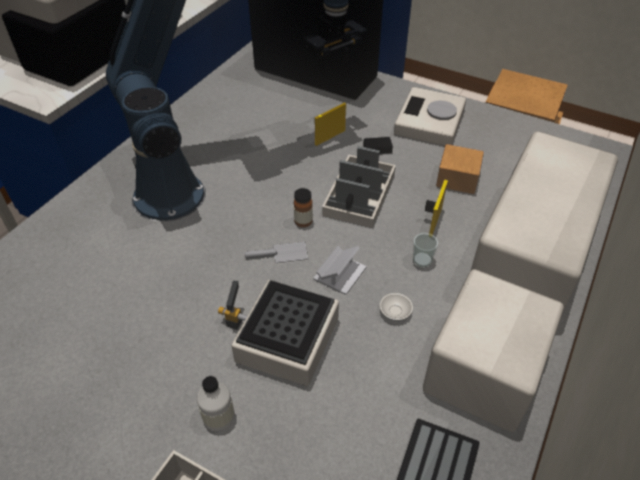

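Top: bin around (218,245), rest (326,213), block (415,215), cock (418,266), reagent jar (282,276), spatula (330,275), beaker (274,151), yellow look-alikes at (215,157) and (142,320). Enlarging the key parts of both views.

```bash
python3 - <<'E'
from h import *
t,_=load('top0'); s,_=load('scene0')
a=cv2.resize(t[200:290,165:275],(440,360),interpolation=cv2.INTER_CUBIC)
b=cv2.resize(t[170:290,365:465],(300,360),interpolation=cv2.INTER_CUBIC)
c=cv2.resize(s[140:225,315:405],(360,340)[:2],interpolation=cv2.INTER_CUBIC)
d=cv2.resize(t[185:240,295:355],(240,220),interpolation=cv2.INTER_CUBIC)
o=np.zeros((600,800,3),np.uint8)
o[:360,:440]=a;o[:360,440:740]=b
c=cv2.resize(s[145:225,318:400],(246,240),interpolation=cv2.INTER_CUBIC);o[360:600,:246]=c
o[360:580,260:500]=d
e=cv2.resize(s[270:340,210:290],(274,240),interpolation=cv2.INTER_CUBIC);o[360:600,510:784]=e
cv2.imwrite('pics/crop1.png',o)
E
```

```text
(no output)
```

View pics/crop1.png

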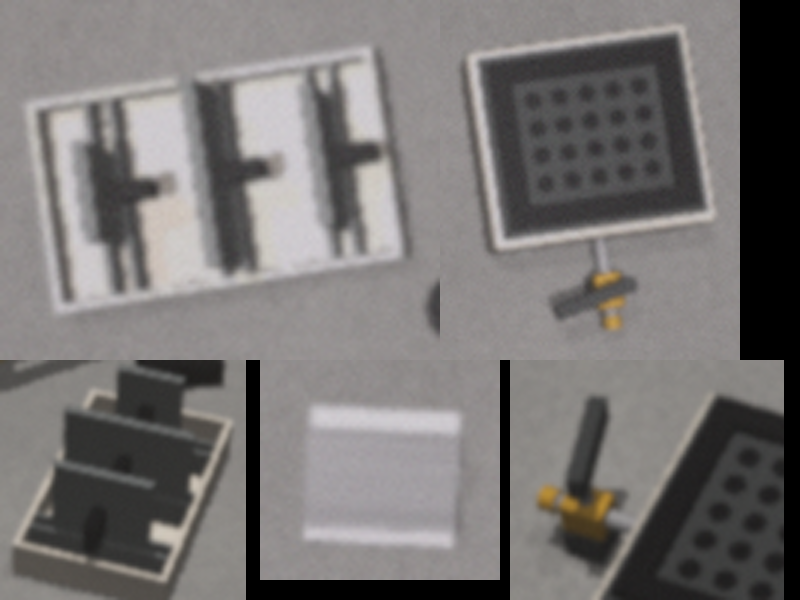

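Middle bay holds the widest (top-edge line in top view (212,220)–(218,267)). Bin and block are both yawed about +7°, the rest about −2°. Next are coarse positions.

```bash
python3 - <<'E'
from h import *
t,k=load('top0')
g=cv2.cvtColor(t,cv2.COLOR_BGR2GRAY)
def rect(x0,y0,x1,y1,th,name,z):
    m=np.zeros_like(g); m[y0:y1,x0:x1]=(g[y0:y1,x0:x1]>th)*255
    c=max(cv2.findContours(m,cv2.RETR_EXTERNAL,cv2.CHAIN_APPROX_NONE)[0],key=cv2.contourArea)
    b=cv2.boxPoints(cv2.minAreaRect(c)); P=np.array([onz(k,*p,z)[:2] for p in b])
    e=[P[1]-P[0],P[2]-P[1]]
    print(name,np.round(b).tolist(),'ctr',P.mean(0).round(4),'len',[round(float(np.linalg.norm(x)),4) for x in e],'ang',[round(float(np.degrees(np.arctan2(x[1],x[0]))),1) for x in e])
rect(165,200,275,290,170,'bin',.038)
rect(365,170,465,260,170,'block',.095)
rect(300,190,352,238,150,'rest',.03)
for n,p in dict(c0=(212,220),c1=(218.5,267)).items(): print(n,onz(k,*p,.118).round(3))
h=cv2.cvtColor(t,cv2.COLOR_BGR2HSV)
print('cock lever ends',onz(k,440+0,0,.09)*0, [onz(k,365+(a-440)/3,170+b/3,.099).round(3) for a,b in [(553,308),(636,284)]])
for n,p,z in [('jar',(282,276),.11),('beaker',(274,151),.07),('solv',(508,225),.15),('yel1',(215,157),.1),('yel2',(142,320),.1),('spat',(330,275),.0)]: print(n,onz(k,*p,z).round(3))
E
```

```text
bin [[170.0, 225.0], [257.0, 211.0], [265.0, 264.0], [178.0, 278.0]] ctr [0.503  0.2865] len [0.2534, 0.1539] ang [-80.7, -170.3]
block [[374.0, 187.0], [447.0, 177.0], [456.0, 242.0], [383.0, 253.0]] ctr [ 0.5816 -0.2718] len [0.2065, 0.1842] ang [-81.8, -173.0]
rest [[304.0, 230.0], [306.0, 195.0], [345.0, 197.0], [343.0, 232.0]] ctr [ 0.5927 -0.0214] len [0.1042, 0.1138] ang [-2.8, -93.0]
c0 [0.564 0.288 0.118]
c1 [0.436 0.268 0.118]
cock lever ends [ 0. -0.  0.] [array([ 0.421, -0.235,  0.099]), array([ 0.443, -0.311,  0.099])]
jar [0.412 0.095 0.11 ]
beaker [0.767 0.123 0.07 ]
solv [ 0.548 -0.51   0.15 ]
yel1 [0.743 0.286 0.1  ]
yel2 [0.292 0.478 0.1  ]
spat [ 0.416 -0.037  0.   ]
```

Emit:
play_rows(
  targets=[
    [0,0.0,0.0,0.05,0,0,0],
    [0,0.03,-0.036,0,0,0,0.075],
    [0,0.03,-0.036,0,0,0,0.075],
    [0,0.03,-0.036,0,0,0,0.075],
    [0,0.03,-0.036,0,0,0,0.075],
    [0,0.03,-0.036,0,0,0,0.075],
    [0,0.03,-0.036,0,0,0,0.075],
    [0,0.03,-0.036,0,0,0,0.075],
    [0,0.027,-0.036,0,0,0,0.072],
    [0,0,0,0,0,0,0],
    [0,0,0,0,0,0,0],
  ],
)

```text
time_s: 1.52
position: [0.4997, 0.2789, 0.2722]
tcp_rot: [[-0.987, -0.161, -0.001], [-0.161, 0.987, 0.0], [0.001, 0.0, -1.0]]
force: [-0.6, 0.2, -1.1]
opening: 0.996
```

```bash
python3 - <<'E'
from h import *
st(); im,k=shot('wrist','w1')
for z in (.118,.098):print(np.round([proj(k,[.564,.288,z]),proj(k,[.436,.268,z])],0).tolist())
E
```

```text
t 1.525 p [0.4997 0.2789 0.2722] F [-0.6  0.2 -1.1] op 0.996
[[-0.987 -0.161 -0.001]
 [-0.161  0.987  0.   ]
 [ 0.001  0.    -1.   ]]
q [ 18.   23.   86.3   0.   70.7 -81.3]
[[323.0, 293.0], [324.0, 148.0]]
[[323.0, 285.0], [324.0, 148.0]]
```

View pics/w1.png

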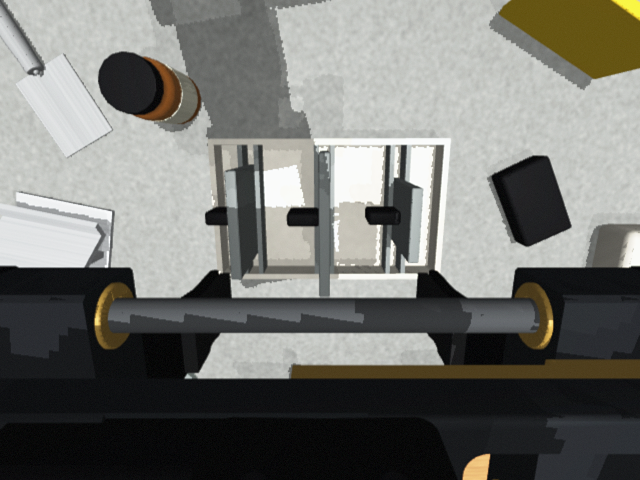

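The wrist view shows the widest cover edge-on from (324,150) to (324,294), handle at (303,215) to image left. The jaw line up looks good. I'll get the exact edge columns and height.

```bash
python3 - <<'E'
from h import *
im,k=load('w1'); t,kt=load('top0'); g=cv2.cvtColor(im,cv2.COLOR_BGR2GRAY)
for r in (165,185,235,255,268,285): print(r,g[r,308:340].tolist())
print(g[140:160,324].tolist(),g[262:300,323].tolist())
for a,b in [((324,294),(212,220)),((324,150),(218,267))]:
    X=tri([(k,*a),(kt,*b)]); print(X.round(4),proj(k,X).round(1),proj(kt,X).round(1))
E
```

```text
165 [176, 175, 173, 175, 172, 163, 107, 100, 102, 98, 75, 90, 105, 100, 100, 101, 100, 100, 100, 121, 181, 147, 132, 187, 197, 202, 232, 252, 252, 251, 251, 251]
185 [173, 170, 172, 173, 173, 167, 120, 96, 101, 98, 86, 92, 102, 100, 100, 99, 103, 101, 101, 101, 96, 99, 166, 200, 199, 203, 233, 251, 251, 250, 250, 251]
235 [176, 175, 175, 175, 176, 170, 133, 97, 94, 97, 94, 94, 109, 113, 111, 111, 111, 110, 111, 112, 109, 94, 94, 109, 111, 137, 228, 254, 252, 247, 241, 203]
255 [197, 193, 178, 173, 173, 173, 150, 98, 92, 95, 92, 90, 106, 111, 110, 109, 110, 111, 111, 109, 107, 92, 91, 110, 111, 125, 176, 193, 195, 195, 194, 195]
268 [98, 96, 94, 96, 95, 95, 101, 107, 111, 109, 103, 90, 103, 109, 109, 109, 110, 109, 107, 110, 105, 97, 108, 111, 110, 108, 97, 91, 95, 98, 104, 104]
285 [206, 209, 210, 209, 206, 205, 204, 212, 215, 215, 202, 121, 101, 107, 107, 109, 108, 107, 107, 107, 103, 126, 209, 210, 206, 203, 202, 208, 210, 209, 204, 207]
[251, 250, 250, 251, 240, 206, 243, 252, 253, 255, 209, 89, 78, 105, 120, 122, 108, 99, 100, 99] [109, 108, 110, 110, 109, 109, 109, 108, 109, 109, 110, 108, 107, 108, 108, 109, 109, 109, 108, 110, 107, 107, 107, 109, 108, 107, 107, 108, 108, 106, 107, 107, 106, 107, 137, 126, 70, 41]
[0.5647 0.2882 0.117 ] [323.5 293.7] [211.8 219.9]
[0.4368 0.2682 0.1224] [324.3 148.7] [218.  266.6]
```

Centred to 1 mm (cover top mid (0.5007, 0.2782), height 0.117–0.122). Going down and gripping.

Emit:
play_rows(
  targets=[
    [0.4,0.001,-0.001,-0.03,0,0,0],
    [0.4,0,0,-0.04,0,0,0],
    [0.4,0,0,-0.04,0,0,0],
    [0.4,0,0,-0.035,0,0,0],
    [0.4,0,0,-0.02,0,0,0],
    [0.4,0,0,-0.013,0,0,0],
    [1,0,0,0,0,0,0],
    [1,0,0,0,0,0,0],
    [1,0,0,0,0,0,0],
    [1,0,0,0,0,0,0],
    [1,0,0,0,0,0,0],
    [1,0,0,0,0,0,0],
  ],
)

```text
time_s: 3.08
position: [0.5014, 0.2782, 0.0949]
tcp_rot: [[-0.987, -0.161, 0.001], [-0.161, 0.987, 0.001], [-0.001, 0.001, -1.0]]
force: [-0.7, 1.9, 1.6]
opening: 0.116
```

```bash
python3 -c "
from h import *
st()"
```

```text
t 3.075 p [0.5014 0.2782 0.0949] F [-0.7  1.9  1.6] op 0.116
[[-0.987 -0.161  0.001]
 [-0.161  0.987  0.001]
 [-0.001  0.001 -1.   ]]
q [ 17.8  36.3  95.8   0.1  47.8 -81.5]
```

Emit:
play_rows(
  targets=[
    [1,0,0,0.01,0,0,0],
    [1,0,0,0.02,0,0,0],
    [1,0,0,0.03,0,0,0],
    [1,0,0,0.04,0,0,0],
    [1,0,0,0.05,0,0,0],
    [1,0,0,0.05,0,0,0],
    [1,0,0,0.03,0,0,0],
    [1,0,0,0.02,0,0,0],
    [1,0,0,0,0,0,0],
  ],
)

```text
time_s: 4.2
position: [0.5017, 0.2776, 0.3462]
tcp_rot: [[-0.987, -0.161, 0.003], [-0.161, 0.987, 0.0], [-0.003, -0.0, -1.0]]
force: [-0.6, 0.3, -3.0]
opening: 0.116
```

Emit:
play_rows(
  targets=[
    [1,0.004,-0.02,0,0,0,-0.1],
    [1,0.01,-0.025,0,0,0,-0.155],
    [1,0.01,-0.025,0,0,0,-0.155],
    [1,0.01,-0.025,0,0,0,-0.155],
    [1,0.01,-0.025,0,0,0,-0.155],
    [1,0.01,-0.03,0,0,0,-0.155],
    [1,0.01,-0.03,0,0,0,-0.155],
    [1,0.01,-0.03,0,0,0,-0.155],
    [1,0.01,-0.03,0,0,0,-0.155],
    [1,0.01,-0.03,0,0,0,-0.155],
    [1,0.005,-0.03,0,0,0,-0.155],
    [1,0,0,0,0,0,-0.135],
  ],
)

```text
time_s: 5.7
position: [0.5995, -0.0247, 0.3422]
tcp_rot: [[0.06, 0.998, -0.004], [0.998, -0.06, -0.001], [-0.001, -0.004, -1.0]]
force: [1.1, 0.6, -3.6]
opening: 0.114
```

Emit:
play_rows(
  targets=[
    [1,0,0,0,0,0,0],
    [1,0,0,0,0,0,0],
    [1,0,0,0,0,0,0],
  ],
)

```text
time_s: 6.08
position: [0.5999, -0.0217, 0.3442]
tcp_rot: [[0.05, 0.999, -0.001], [0.999, -0.05, 0.0], [0.0, -0.001, -1.0]]
force: [0.1, 0.6, -2.1]
opening: 0.111
```

```bash
python3 - <<'E'
from h import *
st(); im,k=shot('wrist','w2')
t,kt=load('top0')
for p,z in [((308,202.5),.07),((345,203),.07),((305.75,230),.038),((343.25,231.75),.038)]:
    X=onz(kt,*p,z); print(X.round(4),proj(k,X).round(0))
E
```

```text
t 6.075 p [ 0.5999 -0.0217  0.3442] F [ 0.1  0.6 -2.1] op 0.111
[[ 0.05   0.999 -0.001]
 [ 0.999 -0.05   0.   ]
 [ 0.    -0.001 -1.   ]]
q [-12.7  21.9  76.5  -0.   81.6  -9.8]
[0.6194 0.0261 0.07  ] [338. 160.]
[ 0.618  -0.0785  0.07  ] [340. 247.]
[0.5442 0.0332 0.038 ] [276. 156.]
[ 0.5392 -0.0745  0.038 ] [279. 240.]
```

View pics/w2.png

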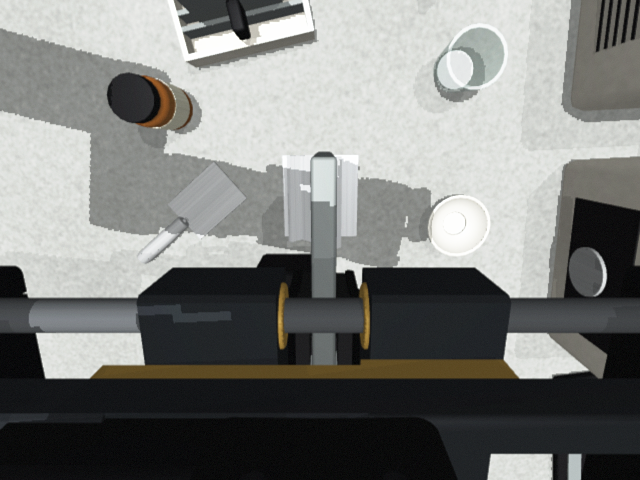

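In the wrist view the held cover is edge-on at column ~323 and the rest spans cols 283–358, rows 155–240. I'll zoom in on the rest, and crop it from the scene view too.

```bash
python3 - <<'E'
from h import *
im,_=load('w2'); s,_=load('scene0'); t,_=load('top0')
a=cv2.resize(im[140:260,260:380],(480,480),interpolation=cv2.INTER_CUBIC)
b=cv2.resize(s[238:298,308:372],(320,300),interpolation=cv2.INTER_CUBIC)
c=cv2.resize(t[187:242,296:354],(320,300),interpolation=cv2.INTER_CUBIC)
o=np.zeros((600,800,3),np.uint8);o[:480,:480]=a;o[:300,480:]=b;o[300:,480:]=c;cv2.imwrite('pics/crop2.png',o)
E
```

```text
(no output)
```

View pics/crop2.png

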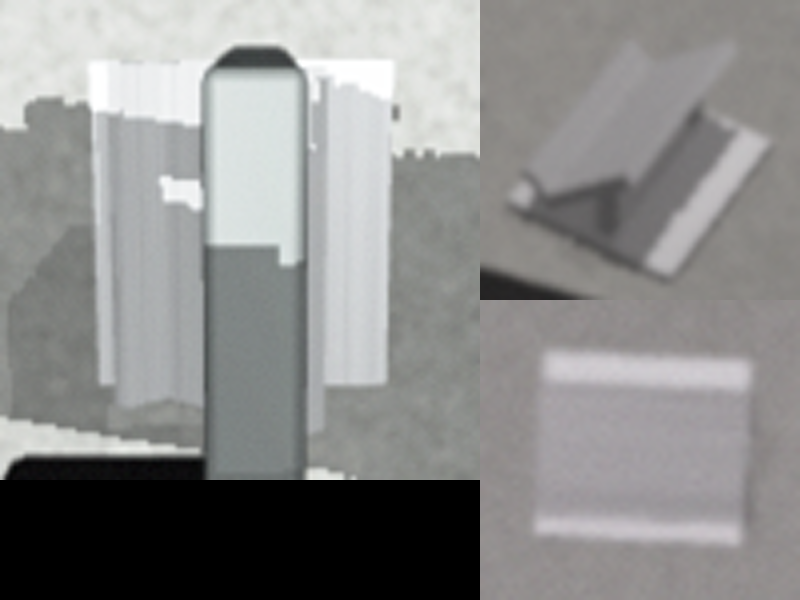

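```bash
python3 - <<'E'
from h import *
_,k=load('w2'); _,kt=load('top0'); _,ks=load('scene0')
for n,a,b in [('bUL',(359,155),(307.8,196.5)),('bUR',(356.8,236),(345.5,198)),('bLL',(282,155),(306,230.1)),('bLR',(284.5,236),(343.5,232)),('tL',(340.8,159),(307.8,202.6)),('tR',(341.3,248),(345.3,203.5))]:
    X=tri([(k,*a),(kt,*b)]); print(n,X.round(4),'res',(proj(k,X)-a).round(1),'| w2@',onz(k,*a,.003 if n[0]=='b' else .07).round(4),'scene px',proj(ks,X).round(1))
for a in [(287.5,157),(289.5,241)]: print('ledge',onz(k,*a,.038).round(4))
E
```

```text
bUL [ 0.6512  0.0282 -0.0204] res [-0.7 -0.7] | w2@ [0.65  0.028 0.003] scene px [366.4 272. ]
bUR [ 6.434e-01 -8.310e-02  1.000e-04] res [-0.5 -0.2] | w2@ [ 0.6439 -0.0826  0.003 ] scene px [345.6 294.5]
bLL [ 0.5475  0.0334 -0.0006] res [-0.1 -0.2] | w2@ [0.548  0.0332 0.003 ] scene px [334.  252.3]
bLR [ 0.5421 -0.0771  0.0023] res [-0.4 -0.4] | w2@ [ 0.5427 -0.0775  0.003 ] scene px [312.8 278. ]
tL [0.6234 0.0265 0.0438] res [-0.5 -0.7] | w2@ [0.6228 0.0268 0.07  ] scene px [358.2 253.1]
tR [ 0.6181 -0.08    0.0676] res [-1.  -0.4] | w2@ [ 0.6193 -0.0798  0.07  ] scene px [338.2 273.5]
ledge [0.5585 0.0313 0.038 ]
ledge [ 0.553 -0.076  0.038]
```

```bash
python3 - <<'E'
from h import *
_,k=load('w2'); _,ks=load('scene0')
o=np.array([.5962,-.0247,0]);y=np.radians(-2.75);R=np.array([[np.cos(y),-np.sin(y),0],[np.sin(y),np.cos(y),0],[0,0,1]])
for n,a,b in [('tL',(340.8,159),(359.4,247)),('tR',(341.3,248),(337,274)),('ledgeL',(287.5,157),(338,247))]:
    X=tri([(k,*a),(ks,*b)]); print(n,X.round(4),(proj(k,X)-a).round(1),'rest frame',(R.T@(X-o)).round(4))
for b in [(343,252.4),(322,276)]: X=onz(ks,*b,.025);print('corner',X.round(4),(R.T@(X-o)).round(4))
for p in [(-.030,.055,.025),(-.0427,.055,.0377),(.0153,.055,.0703),(.0153,-.055,.0703)]: print(p,'exp scene',proj(ks,R@np.array(p)+o).round(1),'w2',proj(k,R@np.array(p)+o).round(1))
E
```

```text
tL [0.6241 0.0272 0.0677] [ 0.9 -0.5] rest frame [0.0253 0.0532 0.0677]
tR [ 0.6177 -0.0815  0.0665] [-1.4  0.6] rest frame [ 0.0242 -0.0558  0.0665]
ledgeL [0.5589 0.0314 0.0295] [ 0.9 -0.4] rest frame [-0.04    0.0543  0.0295]
corner [0.5794 0.0244 0.025 ] [-0.0191  0.0482  0.025 ]
corner [ 0.5693 -0.076   0.025 ] [-0.0245 -0.0525  0.025 ]
(-0.03, 0.055, 0.025) exp scene [340.8 249.3] w2 [296.6 155.9]
(-0.0427, 0.055, 0.0377) exp scene [336.9 244.3] w2 [285.6 156.2]
(0.0153, 0.055, 0.0703) exp scene [356.  244.4] w2 [333.1 157. ]
(0.0153, -0.055, 0.0703) exp scene [334.9 271.6] w2 [332.8 248.9]
```

Rest found: base centre (0.596,−0.025), yaw −2.8°, and the board top is about 5 mm further back than the text's figures give. I take the corner at (0.570,−0.0235,0.025). Tilting above it.

Emit:
play_rows(
  targets=[
    [1,0.0095,-0.001,-0.015,0.0048,0.098,0],
    [1,0.0095,-0.001,-0.018,0.0048,0.098,0],
    [1,0.0095,-0.001,-0.018,0.0048,0.098,0],
    [1,0.0095,-0.001,-0.018,0.0048,0.098,0],
    [1,0.0095,-0.001,-0.018,0.0048,0.098,0],
    [1,0.0095,-0.001,-0.018,0.0048,0.098,0],
    [1,0.0095,-0.001,-0.018,0.0048,0.098,0],
    [1,0.0095,-0.001,-0.018,0.0048,0.098,0],
    [1,0,0,0,0,0,0],
    [1,0,0,0,0,0,0],
    [1,0,0,0,0,0,0],
  ],
)

```text
time_s: 7.5
position: [0.6767, -0.0301, 0.2071]
tcp_rot: [[0.051, 0.711, -0.702], [0.999, -0.038, 0.034], [-0.003, -0.703, -0.712]]
force: [0.0, -0.6, -2.1]
opening: 0.111
```

```bash
python3 - <<'E'
from h import *
s=st(); p=np.array(s['position']);R=np.array(s['tcp_rot'])
u=-R[:,2];n=-R[:,1]
y=np.radians(-2.75);ex=np.array([np.cos(y),np.sin(y),0]);ez=np.array([0,0,1.])
U=(ex+ez)/2**.5;N=(ez-ex)/2**.5;ey=np.cross(ez,ex)
c=np.array([.5702,-.0235,.025]); b=p-.087*u-.005*n
print('lower edge plain rel corner: along slope,normal,lat',[(b-c)@v for v in (U,N,ey)],'ang',u@U,u@N,u@ey)
print('to final',(c+.087*U+.005*N-p).round(4)); im,k=shot('scene','s1')
E
```

```text
t 7.5 p [ 0.6767 -0.0301  0.2071] F [ 0.  -0.6 -2.1] op 0.111
[[ 0.051  0.711 -0.702]
 [ 0.999 -0.038  0.034]
 [-0.003 -0.703 -0.712]]
q [ -9.7  59.3  36.   -6.3 128.9  -8.7]
lower edge plain rel corner: along slope,normal,lat [np.float64(0.11726329867115899), np.float64(0.047739554232982276), np.float64(-0.0014833318681836288)] ang 0.9999796333484425 0.006382032349645128 -5.0511411101003545e-05
to final [-0.0486  0.0038 -0.117 ]
```

Emit:
play_rows(
  targets=[
    [1,-0.003,0.0,-0.01,0,0,0],
    [1,-0.005,0.0,-0.014,0,0,0],
    [1,-0.006,0.001,-0.016,0,0,0],
    [1,-0.007,0.001,-0.016,0,0,0],
    [1,-0.007,0.0,-0.016,0,0,0],
    [1,-0.0065,0.0,-0.0165,0,0,0],
    [1,0,0,0,0,0,0],
    [1,0,0,0,0,0,0],
  ],
)

```text
time_s: 8.55
position: [0.6418, -0.0282, 0.1152]
tcp_rot: [[0.051, 0.707, -0.706], [0.999, -0.038, 0.035], [-0.002, -0.707, -0.708]]
force: [0.3, 0.2, -1.9]
opening: 0.116
```

```bash
python3 - <<'E'
from h import *
st(); im,k=shot('scene','s2'); w,_=shot('wrist','w3')
a=cv2.resize(im[190:310,290:410],(600,600),interpolation=cv2.INTER_CUBIC)
cv2.imwrite('pics/crop3.png',a)
E
```

```text
t 8.55 p [ 0.6418 -0.0282  0.1152] F [ 0.3  0.2 -1.9] op 0.116
[[ 0.051  0.707 -0.706]
 [ 0.999 -0.038  0.035]
 [-0.002 -0.707 -0.708]]
q [-10.   60.9  47.1  -5.7 116.7  -7.5]
```

View pics/crop3.png

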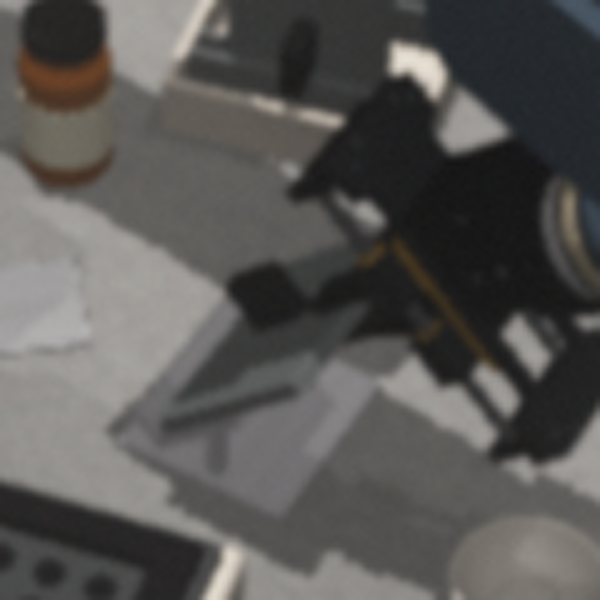

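The cover hangs parallel above the board, lower edge just short of the ledge. Continuing slowly with force checks.

Emit:
play_rows(
  targets=[
    [1,-0.003,0,-0.004,0,0,0],
    [1,-0.003,0,-0.004,0,0,0],
    [1,-0.002,0,-0.004,0,0,0],
    [1,-0.002,0,-0.004,0,0,0],
    [1,-0.001,0,-0.003,0,0,0],
    [1,0,0,0,0,0,0],
    [1,0,0,0,0,0,0],
  ],
)

```text
time_s: 9.52
position: [0.6309, -0.0282, 0.0961]
tcp_rot: [[0.051, 0.707, -0.706], [0.999, -0.038, 0.034], [-0.002, -0.707, -0.708]]
force: [0.7, -0.4, -2.5]
opening: 0.111
```

Emit:
play_rows(
  targets=[
    [1,-0.0005,0.0005,-0.0015,0,0,0],
    [1,-0.0005,0.0005,-0.0015,0,0,0],
    [1,-0.0005,0,-0.0015,0,0,0],
    [1,0,0,-0.001,0,0,0],
    [1,0,0,0,0,0,0],
  ],
)

```text
time_s: 10.15
position: [0.6286, -0.027, 0.091]
tcp_rot: [[0.051, 0.705, -0.707], [0.999, -0.037, 0.035], [-0.002, -0.708, -0.706]]
force: [-1.9, -0.0, -0.6]
opening: 0.112
```

Emit:
play_rows(
  targets=[
    [1,-0.0005,0,-0.001,0,0,0],
    [1,-0.0005,0,-0.001,0,0,0],
    [1,0,0,0,0,0,0],
  ],
)

```text
time_s: 10.52
position: [0.6278, -0.0271, 0.09]
tcp_rot: [[0.051, 0.705, -0.707], [0.999, -0.038, 0.035], [-0.002, -0.708, -0.706]]
force: [-2.6, 1.1, 5.8]
opening: 0.112
```

Emit:
play_rows(
  targets=[
    [1,-0.001,0,-0.0005,0,0,0],
    [1,-0.001,0,-0.0005,0,0,0],
    [1,0,0,0,0,0,0],
  ],
)

```text
time_s: 10.9
position: [0.6277, -0.0271, 0.09]
tcp_rot: [[0.051, 0.709, -0.703], [0.999, -0.038, 0.035], [-0.002, -0.704, -0.71]]
force: [3.6, 0.5, 8.6]
opening: 0.111
```

Contact with both ledge and board (≈10 N along the slope, 5 N normal). Releasing.

Emit:
play_rows(
  targets=[
    [0.8,0,0,0,0,0,0],
    [0.6,0,0,0,0,0,0],
    [0.5,0,0,0,0,0,0],
    [0.5,0,0,0,0,0,0],
    [0.5,0,0,0,0,0,0],
    [0.5,0,0,0,0,0,0],
    [0.5,0,0,0,0,0,0],
  ],
)

```text
time_s: 11.78
position: [0.6262, -0.0272, 0.0875]
tcp_rot: [[0.051, 0.706, -0.706], [0.999, -0.038, 0.035], [-0.002, -0.707, -0.707]]
force: [0.5, -0.7, 0.1]
opening: 0.499
```

```bash
python3 - <<'E'
from h import *
st(); shot('scene','s3')
E
```

```text
t 11.775 p [ 0.6262 -0.0272  0.0875] F [ 0.5 -0.7  0.1] op 0.499
[[ 0.051  0.706 -0.706]
 [ 0.999 -0.038  0.035]
 [-0.002 -0.707 -0.707]]
q [-10.1  61.3  50.9  -5.6 112.5  -7.2]
```

Emit:
play_rows(
  targets=[
    [0.5,0.01,-0.0005,0.01,0,0,0],
    [0.5,0.025,-0.001,0.025,0,0,0],
    [0.5,0.025,-0.001,0.025,0,0,0],
    [0.5,0.025,-0.001,0.025,0,0,0],
    [0.5,-0.01,0,0.02,-0.0048,-0.13,0],
    [0.5,-0.01,0,0.02,-0.0048,-0.13,0],
    [0.5,-0.01,0,0.02,-0.0048,-0.13,0],
    [0.5,-0.015,0,0.02,-0.0048,-0.13,0],
    [0.5,-0.02,0,0.02,-0.0048,-0.13,0],
    [0.5,-0.02,0,0.02,-0.0048,-0.13,0],
    [0.5,0,0,0,0,0,0],
  ],
)

```text
time_s: 13.2
position: [0.6228, -0.03, 0.2953]
tcp_rot: [[0.049, 0.999, -0.003], [0.999, -0.049, 0.008], [0.008, -0.003, -1.0]]
force: [0.3, -0.3, -0.2]
opening: 0.498
```

Emit:
play_rows(
  targets=[
    [0.4,-0.01,0,0,0,0,-0.157],
    [0.4,-0.01,0,0,0,0,-0.157],
    [0.4,-0.01,0,0,0,0,-0.157],
    [0.4,-0.01,0,0,0,0,-0.157],
    [0.4,-0.01,0,0,0,0,-0.157],
    [0.4,-0.01,0,0,0,0,-0.157],
    [0.4,-0.01,0,0,0,0,-0.157],
    [0.4,-0.01,0,0,0,0,-0.157],
    [0.4,-0.01,0,0,0,0,-0.157],
    [0.4,-0.01,0,0,0,0,-0.157],
    [0.4,0,0,0,0,0,0],
  ],
)

```text
time_s: 14.58
position: [0.5267, -0.0308, 0.2922]
tcp_rot: [[0.999, -0.046, 0.008], [-0.046, -0.999, 0.004], [0.008, -0.005, -1.0]]
force: [0.0, 0.6, -0.3]
opening: 0.603
```

```bash
python3 - <<'E'
from h import *
s=st(); R=np.array(s['tcp_rot'])
y=np.radians(-2.75);ex=np.array([np.cos(y),np.sin(y),0]);ez=np.array([0,0,1.])
U=(ex+ez)/2**.5;N=(ez-ex)/2**.5;ey=np.cross(ez,ex)
from scipy.spatial.transform import Rotation as Ro
T=np.c_[U,-ey,-N]; print(Ro.from_matrix(T@R.T).as_rotvec().round(4)); print(np.array([.6086,-.0257,.0639])+.163*N-s['position'])
E
```

```text
t 14.575 p [ 0.5267 -0.0308  0.2922] F [ 0.   0.6 -0.3] op 0.603
[[ 0.999 -0.046  0.008]
 [-0.046 -0.999  0.004]
 [ 0.008 -0.005 -1.   ]]
q [-15.7  17.9  91.2   0.4  70.5  76.8]
[-0.0409 -0.7768 -0.0037]
[-0.03318589  0.01062798 -0.11308408]
```

Emit:
play_rows(
  targets=[
    [0.4,-0.004,0.0013,-0.012,-0.005,-0.097,0],
    [0.4,-0.004,0.0013,-0.014,-0.005,-0.097,0],
    [0.4,-0.004,0.0013,-0.014,-0.005,-0.097,0],
    [0.4,-0.004,0.0013,-0.014,-0.005,-0.097,0],
    [0.4,-0.004,0.0013,-0.014,-0.005,-0.097,0],
    [0.4,-0.004,0.0013,-0.014,-0.005,-0.097,0],
    [0.4,-0.004,0.0013,-0.014,-0.005,-0.097,0],
    [0.4,-0.005,0.0015,-0.014,-0.005,-0.097,0],
    [0.4,0,0,0,0,0,0],
    [0.4,0,0,0,0,0,0],
  ],
)

```text
time_s: 15.82
position: [0.5098, -0.002, 0.2109]
tcp_rot: [[0.817, 0.003, 0.576], [-0.03, -0.998, 0.048], [0.575, -0.057, -0.816]]
force: [0.5, -0.1, 0.2]
opening: 0.604
```

```bash
python3 - <<'E'
from h import *
st(); im,k=shot('wrist','w4')
print('handle exp',proj(k,[.590,-.025,.082]), 'mid',proj(k,[.6086,-.0257,.0639]))
E
```

```text
t 15.825 p [ 0.5098 -0.002   0.2109] F [ 0.5 -0.1  0.2] op 0.604
[[ 0.817  0.003  0.576]
 [-0.03  -0.998  0.048]
 [ 0.575 -0.057 -0.816]]
q [-22.3  16.2 125.8  69.7  16.3   4.1]
handle exp [356.90058452 234.06395648] mid [356.46752178 222.61262459]
```

View pics/w4.png

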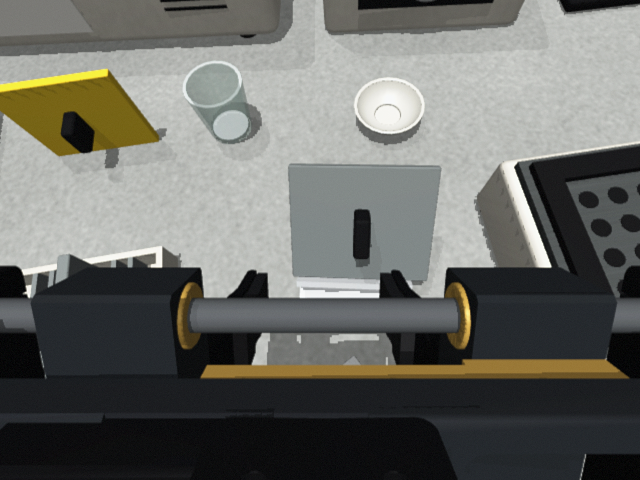

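The tilt ran into the wrist singularity (q5 → 16°, q4 swung to 70°). The cover leans well on the rest, plate (290–440,163–283), handle at (362,234), within 5 px of prediction. I'll fit a small kinematic model to choose a tool tilt that stays clear of it.

```bash
cat > kin.py <<'E'
import numpy as np
from scipy.spatial.transform import Rotation as Ro
from scipy.optimize import least_squares
D=[([54.861,30.224,82.088,0,67.689,-10.227],[.263,.567,.223]),([18,23,86.3,0,70.7,-81.3],[.4997,.2789,.2722]),([17.8,36.3,95.8,.1,47.8,-81.5],[.5014,.2782,.0949]),([-12.7,21.9,76.5,0,81.6,-9.8],[.5999,-.0217,.3442]),([-9.7,59.3,36,-6.3,128.9,-8.7],[.6767,-.0301,.2071]),([-10,60.9,47.1,-5.7,116.7,-7.5],[.6418,-.0282,.1152]),([-10.1,61.3,50.9,-5.6,112.5,-7.2],[.6262,-.0272,.0875]),([-15.7,17.9,91.2,.4,70.5,76.8],[.5267,-.0308,.2922]),([-22.3,16.2,125.8,69.7,16.3,4.1],[.5098,-.002,.2109])]
def fk(q,m):
    a,l,d,L1,L2,e,L3=m; q=np.radians(q)
    ry=lambda t:Ro.from_rotvec([0,t,0]); rz=lambda t:Ro.from_rotvec([0,0,t])
    A=rz(q[0]); B=A*ry(q[1]); C=B*ry(q[2]); E=C*rz(q[3])*ry(q[4])
    p=A.apply([a,l,d])+B.apply([0,0,L1])+C.apply([e,0,L2])+E.apply([0,0,L3])
    Rt=E*rz(q[5])
    return p,Rt
def fit():
    return least_squares(lambda m:np.concatenate([fk(q,m)[0]-p for q,p in D]),[0,.1,.2,.35,.35,0,.25]).x
M=fit()
lo=[-176.69,-43.24,12.49,-82,0,-163.58];hi=[176.69,126.21,139.97,262,151.66,163.58]
def ik(p,R,q0,fixrot):
    R=Ro.from_matrix(R)
    f=lambda q:np.r_[(fk(q,M)[0]-p)*10,((fk(q,M)[1]*fixrot)*R.inv()).as_rotvec()]
    s=least_squares(f,np.clip(q0,np.array(lo)+.1,np.array(hi)-.1),bounds=(lo,hi)); return s.x,np.abs(s.fun).max()
E
python3 - <<'E'
from kin import *
from h import bot
print(M.round(4)); print(max(np.abs(fk(q,M)[0]-p).max() for q,p in D))
s=bot.read_state(); q=s['joint_positions']; F=fk(q,M)[1].inv()*Ro.from_matrix(s['tcp_rot']); print('tool fix',F.as_matrix().round(2).tolist())
y=np.radians(-2.75);ex=np.array([np.cos(y),np.sin(y),0]);ez=np.array([0,0,1.]);ey=np.cross(ez,ex)
N=(ez-ex)/2**.5; H=np.array([.6086,-.0257,.0639])
for tilt in (15,20,25,30,35,45):
    t=np.radians(tilt); z=np.sin(t)*ex-np.cos(t)*ez; R=np.c_[np.cross(-ey,z),-ey,z]
    for back in (0,.08):
        p=H+.030*N+ (.016-back)*z   # grasp point ~30mm above plain face
        print(tilt,back,p.round(3),*[x.round(1) if np.ndim(x) else round(float(x),4) for x in ik(p,R,[-15.7,17.9,91.2,.4,60,76.8],F)])
E
```

```text
[-1.000e-04  1.109e-01  2.743e-01  5.880e-01  3.917e-01  1.141e-01
  3.055e-01]
0.0007012063523174628
tool fix [[-0.0, -1.0, 0.0], [1.0, -0.0, 0.0], [-0.0, 0.0, 1.0]]
15 0 [ 0.592 -0.025  0.07 ] [-14.8  36.8 105.6   7.9  23.1  71. ] 0.0
15 0.08 [ 0.571 -0.024  0.147] [-15.4  27.8 105.7   6.1  32.   72.6] 0.0
20 0 [ 0.593 -0.025  0.07 ] [-15.4  36.7 109.2  16.8  15.1  61.8] 0.0
20 0.08 [ 0.566 -0.024  0.145] [-16.2  27.  110.4  11.5  23.5  66.7] 0.0
25 0 [ 0.594 -0.025  0.071] [-16.1  37.1 112.8  44.5   8.   33.7] 0.0
25 0.08 [ 0.56  -0.023  0.143] [-17.2  26.9 115.1  24.   15.   53.6] 0.0
30 0 [ 0.595 -0.025  0.071] [-16.8  37.9 116.3 116.2   7.8 -38.6] 0.0
30 0.08 [ 0.555 -0.023  0.141] [-18.2  27.4 119.7  64.    8.5  12.8] 0.0
35 0 [ 0.597 -0.025  0.072] [-17.5  39.4 119.6 146.8  15.5 -70. ] 0.0
35 0.08 [ 0.551 -0.023  0.138] [-19.4  28.9 124.3 126.4  11.8 -50.8] 0.0
45 0 [ 0.599 -0.025  0.074] [-19.   44.2 125.6 160.   35.4 -85.1] 0.0
45 0.08 [ 0.542 -0.023  0.13 ] [-22.   35.5 133.1 155.6  34.4 -83.4] 0.0
```

```bash
python3 - <<'E'
from h import *
from kin import *
im,k=load('w4')
y=np.radians(-2.75);ex=np.array([np.cos(y),np.sin(y),0]);ez=np.array([0,0,1.]);ey=np.cross(ez,ex)
N=(ez-ex)/2**.5;U=(ez+ex)/2**.5; H=np.array([.6086,-.0257,.0639])
g=cv2.cvtColor(im,cv2.COLOR_BGR2GRAY)
def pl(p,h):
    c,d=ray(k,*p); X=c+d*(((H+h*N-c)@N)/(d@N)); return X
C=[pl(p,.01) for p in [(289,165),(440,167),(292,279),(431,283)]]
for X in C: print(X.round(4),'slope',((X-H)@U).round(4),'lat',((X-H)@ey).round(4))
m=(g[200:265,345:380]<45); yy,xx=np.nonzero(m); print('handle dark bbox',xx.min()+345,xx.max()+345,yy.min()+200,yy.max()+200)
# handle outer face (42mm): light top face
X=pl((362,215),.042);print('handle top?',((X-H)@ey).round(4),((X-H)@U).round(4))
s=bot.read_state()
t=np.radians(15); z=np.sin(t)*ex-np.cos(t)*ez; R=np.c_[np.cross(-ey,z),-ey,z]
print('rotvec',Ro.from_matrix(R@np.array(s['tcp_rot']).T).as_rotvec().round(4))
E
```

```text
[0.6435 0.0322 0.1102] slope 0.0554 lat 0.0595
[ 0.6375 -0.0945  0.1102] slope 0.0555 lat -0.0673
[0.5641 0.0377 0.0306] slope -0.0571 lat 0.0612
[ 0.5584 -0.0961  0.0313] slope -0.0561 lat -0.0728
handle dark bbox 353 370 210 258
handle top? -0.0033 0.0233
rotvec [-0.0481  0.3539 -0.0409]
```

Cover centre is 4 mm further to −y than planned. Going to a 15° pre-grasp over the handle, away from the singularity.

Emit:
play_rows(
  targets=[
    [0.4,0.007,-0.0045,0,-0.008,0.059,-0.0068],
    [0.4,0.01,-0.0045,-0.004,-0.008,0.059,-0.0068],
    [0.4,0.01,-0.0045,-0.008,-0.008,0.059,-0.0068],
    [0.4,0.01,-0.0045,-0.008,-0.008,0.059,-0.0068],
    [0.4,0.01,-0.004,-0.01,-0.008,0.059,-0.0068],
    [0.4,0.01,-0.004,-0.01,-0.008,0.059,-0.0068],
    [0.4,0,0,0,0,0,0],
    [0.4,0,0,0,0,0,0],
    [0.4,0,0,0,0,0,0],
  ],
)

```text
time_s: 17.0
position: [0.5614, -0.023, 0.1713]
tcp_rot: [[0.958, -0.043, 0.285], [-0.045, -0.999, 0.0], [0.284, -0.013, -0.959]]
force: [-1.0, 0.2, -0.2]
opening: 0.602
```

```bash
cat > g.py <<'E'
from h import *
from kin import Ro
y=np.radians(-2.75);ex=np.array([np.cos(y),np.sin(y),0]);ez=np.array([0,0,1.]);ey=np.cross(ez,ex)
N=(ez-ex)/2**.5;U=(ez+ex)/2**.5; H=np.array([.6084,-.0299,.0639])
s=st()
t=np.radians(15); z=np.sin(t)*ex-np.cos(t)*ez; R=np.c_[np.cross(-ey,z),-ey,z]
T=H+.0345*N+.019*z
print('rotvec',Ro.from_matrix(R@np.array(s['tcp_rot']).T).as_rotvec().round(4),'to grasp',(T-s['position']).round(4),'to pre',(T-.06*z-s['position']).round(4))
E
python3 - <<'E'
from g import *
im,k=shot('wrist','w5'); 
print('handle top exp',[proj(k,H+.042*N+a*U+b*ey).round(1).tolist() for a in(.018,-.018) for b in (.007,-.007)], 'cover TL,TR',[proj(k,H+.01*N+.055*U+b*ey).round(1).tolist() for b in (.065,-.065)])
cv2.imwrite('pics/crop4.png',cv2.resize(im[120:320,220:440],(660,600),interpolation=cv2.INTER_CUBIC))
E
```

```text
t 17.0 p [ 0.5614 -0.023   0.1713] F [-1.   0.2 -0.2] op 0.602
[[ 0.958 -0.043  0.285]
 [-0.045 -0.999  0.   ]
 [ 0.284 -0.013 -0.959]]
q [-16.3  24.5 107.    8.5  32.9  69.8]
rotvec [-0.0121  0.0271 -0.0046] to grasp [ 0.0275 -0.0059 -0.1014] to pre [ 0.012  -0.0052 -0.0434]
handle top exp [[319.4, 235.6], [341.1, 235.6], [320.1, 272.9], [339.7, 273.0]] cover TL,TR [[229.7, 159.4], [432.0, 159.6]]
```

View pics/crop4.png

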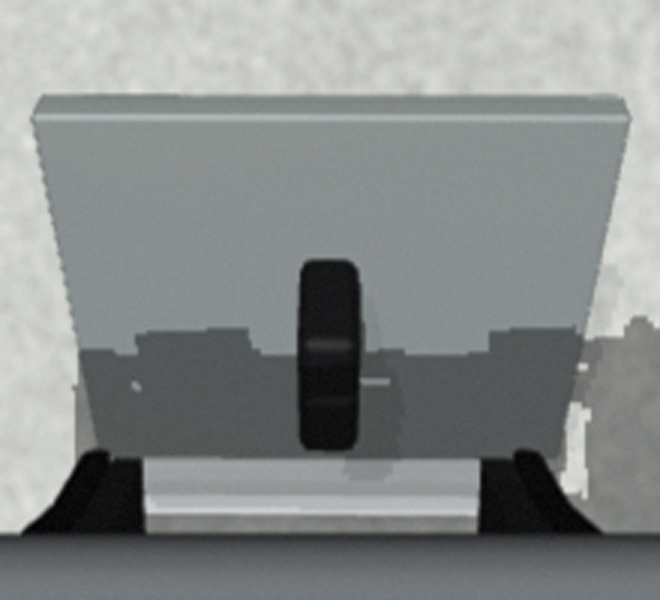

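Top edge corners at (231,159),(430,159) and handle (319–340) agree with prediction within 2 px. Going down onto the handle.

Emit:
play_rows(
  targets=[
    [0.4,0.004,-0.002,-0.015,-0.004,0.009,-0.0015],
    [0.4,0.004,-0.002,-0.015,-0.004,0.009,-0.0015],
    [0.4,0.004,-0.001,-0.014,-0.004,0.009,-0.002],
    [0.4,0.004,-0.0005,-0.015,0,0,0],
    [0.4,0.004,-0.0005,-0.015,0,0,0],
    [0.4,0.004,0,-0.014,0,0,0],
    [0.4,0.003,0,-0.0115,0,0,0],
    [0.4,0,0,0,0,0,0],
    [0.4,0,0,0,0,0,0],
  ],
)

```text
time_s: 18.18
position: [0.5895, -0.0292, 0.0719]
tcp_rot: [[0.965, -0.048, 0.259], [-0.047, -0.999, -0.013], [0.26, 0.0, -0.966]]
force: [-0.1, -0.5, -0.1]
opening: 0.604
```

```bash
python3 g.py
```

```text
t 18.175 p [ 0.5895 -0.0292  0.0719] F [-0.1 -0.5 -0.1] op 0.604
[[ 0.965 -0.048  0.259]
 [-0.047 -0.999 -0.013]
 [ 0.26   0.    -0.966]]
q [-15.4  36.5 105.8   8.3  23.1  70.2]
rotvec [0.0001 0.0008 0.0003] to grasp [-0.0006  0.0003 -0.0019] to pre [-0.0161  0.001   0.056 ]
```

Good; close, then lift.

Emit:
play_rows(
  targets=[
    [1,0,0,-0.001,0,0,0],
    [1,0,0,0,0,0,0],
    [1,0,0,0,0,0,0],
    [1,0,0,0,0,0,0],
    [1,0,0,0,0,0,0],
    [1,0,0,0,0,0,0],
    [1,0,0,0,0,0,0],
  ],
)

```text
time_s: 19.05
position: [0.5894, -0.0291, 0.0708]
tcp_rot: [[0.965, -0.048, 0.259], [-0.047, -0.999, -0.012], [0.259, -0.0, -0.966]]
force: [0.2, 1.3, 2.2]
opening: 0.161
```

Emit:
play_rows(
  targets=[
    [1,-0.002,0,0.005,0,0,0],
    [1,-0.005,0,0.012,0,0,0],
    [1,-0.008,0,0.025,0,0,0],
    [1,-0.005,0,0.04,0,0,0],
    [1,0,0,0.05,0,0,0],
    [1,0,0,0.05,0,0,0],
    [1,0,0,0.03,0,0,0],
    [1,0,0,0,0,0,0],
    [1,0,0,0,0,0,0],
  ],
)

```text
time_s: 20.18
position: [0.5676, -0.0289, 0.2811]
tcp_rot: [[0.966, -0.048, 0.255], [-0.047, -0.999, -0.012], [0.256, -0.001, -0.967]]
force: [0.4, 0.6, -3.6]
opening: 0.16
```

```bash
python3 - <<'E'
from h import *
s=st()
t,_=load('top0'); 
# block measurement: rectangles in top0 - black frame outer and white outer
g=cv2.cvtColor(t,cv2.COLOR_BGR2GRAY);_,k=load('top0')
for nm,lo,z in (('white',170,.09),):
    pass
m=np.zeros_like(g);m[175:255,370:460]=(g[175:255,370:460]<100)*255
c=max(cv2.findContours(m,cv2.RETR_EXTERNAL,cv2.CHAIN_APPROX_NONE)[0],key=cv2.contourArea)
b=cv2.boxPoints(cv2.minAreaRect(c));P=np.array([onz(k,*p,.098)[:2] for p in b]);print('black frame',b.round(1).tolist(),P.round(4).tolist(),P.mean(0))
for e in (P[1]-P[0],P[2]-P[1]):print(np.linalg.norm(e),np.degrees(np.arctan2(e[1],e[0])))
E
```

```text
t 20.175 p [ 0.5676 -0.0289  0.2811] F [ 0.4  0.6 -3.6] op 0.16
[[ 0.966 -0.048  0.255]
 [-0.047 -0.999 -0.012]
 [ 0.256 -0.001 -0.967]]
q [-16.   16.3  97.5   4.3  51.9  74.5]
black frame [[378.0, 190.3000030517578], [444.29998779296875, 180.8000030517578], [452.6000061035156, 238.89999389648438], [386.29998779296875, 248.39999389648438]] [[0.6498, -0.1693], [0.6763, -0.3537], [0.5142, -0.3738], [0.488, -0.191]] [ 0.58208096 -0.27195231]
0.18628334579955297 -81.7967317617608
0.1633490476311996 -172.9519150468591
```

```bash
cat > b.py <<'E'
from h import *
from kin import Ro,ik,fk,M
def ax(deg):
    y=np.radians(deg);ex=np.array([np.cos(y),np.sin(y),0]);ez=np.array([0,0,1.]);return ex,np.cross(ez,ex),ez
ex,ey,ez=ax(-2.75)
Rc=np.c_[-ey,(ez+ex)/2**.5,(ez-ex)/2**.5]   # cover axes on rest
Rg=Ro.from_rotvec(np.radians(15)*-ey).as_matrix()@np.c_[ex,-ey,-ez]
pg=np.array([.5894,-.0291,.0708]); H=np.array([.6084,-.0299,.0639])
rel_R=Rg.T@Rc; rel_p=Rg.T@(H-pg)
F=Ro.from_matrix([[0,-1,0],[1,0,0],[0,0,1]])
def place(c,yaw):  # tool pose for cover flat at c
    bx,by,_=ax(yaw); R=np.c_[-by,bx,ez]@rel_R.T; return np.array(c)-R@rel_p,R
def cover(s): R=np.array(s['tcp_rot']); return R@rel_p+s['position'],R@rel_R
E
python3 - <<'E'
from b import *
s=bot.read_state();c,R=cover(s);print(c,R.round(3).tolist())
for z in(.25,.15,.09):
    p,R=place([.582,-.272,z],7.6); print(p.round(4),Ro.from_matrix(R@np.array(s['tcp_rot']).T).as_rotvec().round(4),ik(p,R,[-30,16,97,4,80,60],F)[0].round(1)); print(R.round(3).tolist())
E
```

```text
[ 0.58659545 -0.02972001  0.27410467] [[-0.048, 0.709, -0.704], [-0.999, -0.035, 0.034], [-0.001, 0.705, 0.709]]
[ 0.5735 -0.2732  0.2683] [-0.0336  0.7824  0.172 ] [-27.5  42.   57.8 -17.3 104.9  54.1]
[[0.858, 0.132, -0.496], [0.115, -0.991, -0.066], [-0.5, 0.0, -0.866]]
[ 0.5735 -0.2732  0.1683] [-0.0336  0.7824  0.172 ] [-27.5  47.1  62.9 -16.8  95.   57.1]
[[0.858, 0.132, -0.496], [0.115, -0.991, -0.066], [-0.5, 0.0, -0.866]]
[ 0.5735 -0.2732  0.1083] [-0.0336  0.7824  0.172 ] [-27.5  50.9  64.8 -16.7  89.6  58.7]
[[0.858, 0.132, -0.496], [0.115, -0.991, -0.066], [-0.5, 0.0, -0.866]]
```

Emit:
play_rows(
  targets=[
    [1,0,-0.012,0,-0.0034,0.0782,0.0172],
    [1,0,-0.024,0,-0.0034,0.0782,0.0172],
    [1,0,-0.027,0,-0.0034,0.0782,0.0172],
    [1,0.001,-0.027,-0.002,-0.0034,0.0782,0.0172],
    [1,0.001,-0.027,-0.002,-0.0034,0.0782,0.0172],
    [1,0.001,-0.027,-0.002,-0.0034,0.0782,0.0172],
    [1,0.001,-0.027,-0.002,-0.0034,0.0782,0.0172],
    [1,0.001,-0.027,-0.002,-0.0034,0.0782,0.0172],
    [1,0.001,-0.027,-0.002,-0.0034,0.0782,0.0172],
    [1,0,-0.019,0,-0.0034,0.0782,0.0172],
    [1,0,0,0,0,0,0],
    [1,0,0,0,0,0,0],
  ],
)

```text
time_s: 21.68
position: [0.5749, -0.2723, 0.269]
tcp_rot: [[0.86, 0.133, -0.493], [0.116, -0.991, -0.065], [-0.497, -0.002, -0.868]]
force: [-0.4, 0.0, -2.6]
opening: 0.161
```

```bash
python3 - <<'E'
from b import *
s=st();c,R=cover(s);print('cover',c.round(4),R.round(3).tolist())
im,k=shot('wrist','w6')
bx,by,ez=ax(7.6); B=np.array([.582,-.272,0])
print('cover corners',[proj(k,c+R@np.array([a,b,.01])).round(0).tolist() for a in(-.065,.065) for b in(.055,-.055)])
print('frame recess',[proj(k,B+a*by+b*bx+.098*ez).round(0).tolist() for a in(.068,-.068) for b in(.058,-.058)])
E
```

```text
t 21.675 p [ 0.5749 -0.2723  0.269 ] F [-0.4  0.  -2.6] op 0.161
[[ 0.86   0.133 -0.493]
 [ 0.116 -0.991 -0.065]
 [-0.497 -0.002 -0.868]]
q [-27.5  41.9  57.6 -17.2 104.9  54. ]
cover [ 0.5834 -0.271   0.2507] [[0.133, 0.991, -0.003], [-0.991, 0.133, -0.002], [-0.002, 0.003, 1.0]]
cover corners [[143.0, 170.0], [209.0, 332.0], [498.0, 169.0], [435.0, 331.0]]
frame recess [[223.0, 33.0], [247.0, 176.0], [423.0, 33.0], [399.0, 175.0]]
```

View pics/w6.png

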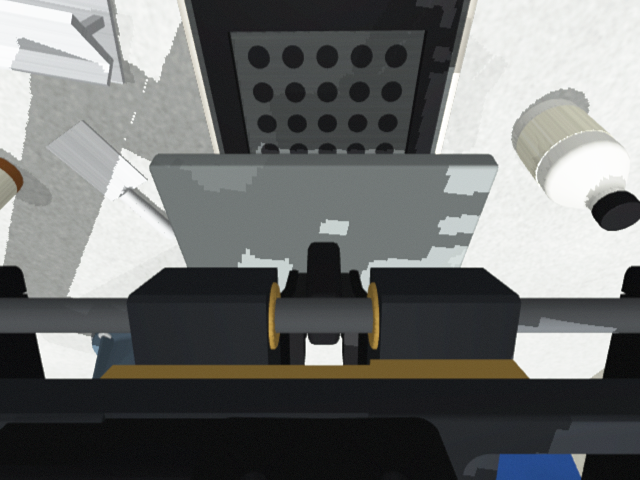

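The wrist view shows the held cover from above, far edge at row ~164 (150–497), and the recess floor beyond, with its far corners at (231,31) and (426,31). I'll measure both with line fits.

```bash
cat > m.py <<'E'
from b import *
def line(pts):
    vx,vy,x,y=cv2.fitLine(np.float32(pts),cv2.DIST_HUBER,0,.01,.01).ravel(); return np.cross([x,y,1],[x+vx,y+vy,1])
def X(l,m): p=np.cross(l,m); return p[:2]/p[2]
def cross(v,th,up=True):
    w=(v[1:]>th)&(v[:-1]<=th) if up else (v[1:]<=th)&(v[:-1]>th)
    i=np.nonzero(w)[0]; return None if len(i)==0 else i[0]+(th-float(v[i[0]]))/(float(v[i[0]+1])-float(v[i[0]]))
E
python3 - <<'E'
from m import *
im,k=load('w6'); g=cv2.GaussianBlur(cv2.cvtColor(im,cv2.COLOR_BGR2GRAY),(3,3),0).astype(float)
for r in (60,100,130): print(r,'L',g[r,225:265:2].astype(int).tolist(),'R',g[r,400:436:2].astype(int).tolist())
print('far',g[22:40,280].astype(int).tolist(),g[22:40,380].astype(int).tolist())
for r in (180,210,240): print(r,'L',g[r,145:190:2].astype(int).tolist(),'R',g[r,460:505:2].astype(int).tolist())
print('cov far',g[145:175,200].astype(int).tolist(),g[145:175,440].astype(int).tolist())
E
```

```text
60 L [27, 28, 28, 26, 21, 62, 73, 76, 77, 77, 77, 73, 40, 29, 29, 28, 29, 29, 29, 29] R [26, 26, 31, 61, 70, 71, 71, 71, 70, 69, 32, 20, 26, 27, 26, 26, 26, 38]
100 L [28, 26, 28, 28, 28, 27, 27, 21, 45, 73, 78, 78, 77, 78, 78, 73, 53, 34, 27, 28] R [69, 69, 69, 69, 68, 69, 60, 22, 22, 26, 25, 25, 27, 39, 45, 45, 46, 44]
130 L [27, 28, 26, 26, 27, 26, 27, 27, 28, 25, 28, 69, 76, 77, 77, 77, 77, 72, 48, 30] R [66, 66, 65, 65, 40, 19, 25, 25, 25, 33, 44, 44, 44, 43, 42, 43, 43, 59]
far [31, 30, 30, 31, 31, 31, 30, 31, 36, 51, 66, 75, 79, 80, 81, 82, 81, 79] [28, 28, 28, 28, 28, 27, 27, 32, 45, 62, 69, 70, 69, 69, 69, 69, 69, 70]
180 L [243, 220, 241, 241, 183, 115, 118, 118, 119, 118, 118, 119, 119, 119, 118, 118, 119, 119, 119, 119, 118, 118, 117] R [206, 205, 205, 205, 206, 205, 206, 205, 205, 206, 205, 205, 205, 205, 205, 205, 195, 215, 237, 239, 241, 239, 240]
210 L [228, 215, 189, 157, 125, 108, 127, 143, 161, 189, 153, 116, 118, 118, 120, 118, 119, 119, 118, 119, 118, 118, 119] R [118, 119, 119, 119, 119, 119, 118, 119, 119, 118, 117, 179, 240, 237, 240, 244, 243, 240, 239, 242, 243, 241, 241]
240 L [238, 237, 238, 239, 238, 240, 240, 238, 238, 240, 240, 240, 240, 241, 240, 232, 148, 117, 118, 118, 118, 119, 119] R [118, 118, 118, 118, 118, 174, 239, 239, 238, 238, 241, 242, 241, 241, 238, 237, 241, 243, 241, 242, 243, 241, 243]
cov far [151, 151, 156, 162, 166, 166, 165, 155, 131, 105, 93, 91, 93, 94, 94, 94, 95, 94, 95, 101, 113, 126, 134, 136, 136, 136, 135, 135, 136, 136] [253, 253, 252, 251, 249, 247, 248, 242, 205, 141, 97, 88, 88, 88, 89, 89, 90, 90, 91, 95, 104, 114, 120, 121, 120, 119, 119, 118, 118, 119]
```

```bash
python3 - <<'E'
from m import *
im,k=load('w6')
c,R=cover(bot.read_state())
cl=line([(154,180),(165.5,210),(177,240)]);cr=line([(494,180),(482,210),(470.2,240)]);cf=line([(200,165),(440,165.3)])
A,B=[onz(k,*X(l,cf),c[2]+.01) for l in(cl,cr)]
A2,B2=[onz(k,*X(l,line([(200,240),(440,240)])),c[2]+.01) for l in(cl,cr)]
print('cover far L,R',A.round(4),B.round(4),'width',np.linalg.norm(A-B).round(4)); d=B-A; print('yaw',np.degrees(np.arctan2(d[0],-d[1])))
d=A-A2; print('side yaws',[np.degrees(np.arctan2(v[1],v[0])).round(2) for v in (A-A2,B-B2)])
print('pred far', [(c+R@np.array([a,.055,.01])).round(4) for a in(-.065,.065)])
fl=line([(234.5,60),(241,100),(246,130)]);fr=line([(419.5,60),(412.7,100),(407.8,130)]);ff=line([(280,31.2),(380,30.8)])
z=.09
L,Rr=[onz(k,*X(l,ff),.098) for l in(fl,fr)];
L1,R1=[onz(k,*X(l,line([(200,130),(400,130)])),z) for l in(fl,fr)]; L0,R0=[onz(k,*X(l,line([(200,60),(400,60)])),z) for l in(fl,fr)]
print('floor L',L0.round(4),L1.round(4),'R',R0.round(4),R1.round(4),'width',np.linalg.norm(L1-R1),np.linalg.norm(L0-R0))
print('yaws',[np.degrees(np.arctan2(v[1],v[0])).round(2) for v in(L0-L1,R0-R1)]);
a,b=onz(k,280,31.2,.098),onz(k,380,30.8,.098); d=b-a; print('far edge rim',a.round(4),b.round(4),'yaw',np.degrees(np.arctan2(d[0],-d[1])))
E
```

```text
cover far L,R [ 0.6321 -0.2019  0.2617] [ 0.6486 -0.3274  0.2617] width 0.1266
yaw 7.487391662098304
side yaws [np.float64(7.46), np.float64(7.2)]
pred far [array([ 0.6293, -0.1992,  0.2619]), array([ 0.6467, -0.3281,  0.2618])]
floor L [ 0.6109 -0.2026  0.09  ] [ 0.5557 -0.2103  0.09  ] R [ 0.6287 -0.3371  0.09  ] [ 0.5736 -0.3447  0.09  ] width 0.13558603033271902 0.13561520842619576
yaws [np.float64(7.89), np.float64(7.86)]
far edge rim [ 0.6366 -0.2353  0.098 ] [ 0.6457 -0.3024  0.098 ] yaw 7.784028602807122
```

Recess centre ≈ (0.5834,−0.2748), yaw 7.9°; cover centre ≈ (0.584,−0.272), yaw 7.4°. Going down to about 25 mm above the seat and measuring again.

Emit:
play_rows(
  targets=[
    [1,0,-0.001,-0.015,0,0,0.003],
    [1,-0.001,-0.001,-0.025,0,0,0.004],
    [1,0,-0.001,-0.025,0,0,0],
    [1,0,0,-0.025,0,0,0],
    [1,0,0,-0.025,0,0,0],
    [1,0,0,-0.015,0,0,0],
    [1,0,0,0,0,0,0],
    [1,0,0,0,0,0,0],
  ],
)

```text
time_s: 22.72
position: [0.5749, -0.2765, 0.1416]
tcp_rot: [[0.86, 0.14, -0.49], [0.121, -0.99, -0.071], [-0.495, 0.002, -0.869]]
force: [0.3, -0.8, -1.7]
opening: 0.156
```

```bash
python3 - <<'E'
from b import *
s=st();c,R=cover(s);print('cover',c.round(4),R.round(3).tolist())
im,k=shot('wrist','w7')
cv2.imwrite('pics/crop5.png',cv2.resize(im[0:270,90:550],(800,470),interpolation=cv2.INTER_CUBIC))
E
```

```text
t 22.725 p [ 0.5749 -0.2765  0.1416] F [ 0.3 -0.8 -1.7] op 0.156
[[ 0.86   0.14  -0.49 ]
 [ 0.121 -0.99  -0.071]
 [-0.495  0.002 -0.869]]
q [-27.7  48.7  63.8 -16.9  92.2  57.4]
cover [ 0.5835 -0.2752  0.1233] [[0.14, 0.99, -0.006], [-0.99, 0.14, 0.001], [0.002, 0.005, 1.0]]
```

View pics/crop5.png

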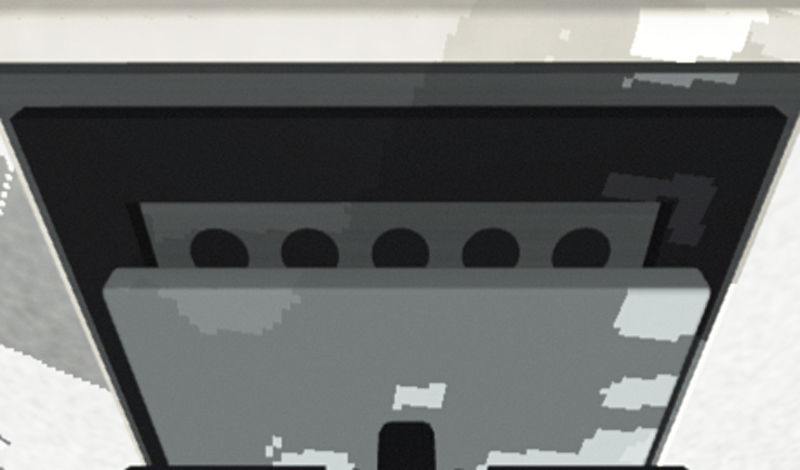

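The crop shows the cover's far edge a little above the recess, with the far rim corners at crop (128,203) and (677,200) and the floor corners at (140,203) and (657,203). Computing offsets.

```bash
python3 - <<'E'
from m import *
im,k=load('w7'); g=cv2.GaussianBlur(cv2.cvtColor(im,cv2.COLOR_BGR2GRAY),(3,3),0).astype(float)
s=1.7391
for r in (120,126,134,142,148): print(r,'L',g[r,158:184].astype(int).tolist(),'R',g[r,458:486].astype(int).tolist())
print('far',g[108:124,220].astype(int).tolist(),g[108:124,420].astype(int).tolist())
print('covfar',g[148:172,250].astype(int).tolist(),g[148:172,430].astype(int).tolist())
for r in (175,200,225): print(r,'L',g[r,145:180].astype(int).tolist(),'R',g[r,465:503].astype(int).tolist())
E
```

```text
120 L [27, 27, 28, 27, 25, 21, 18, 17, 17, 17, 16, 19, 34, 59, 78, 84, 83, 83, 84, 84, 83, 83, 83, 84, 84, 83] R [69, 69, 69, 69, 69, 69, 69, 68, 68, 64, 48, 27, 16, 16, 16, 15, 15, 17, 22, 29, 36, 42, 43, 43, 43, 43, 43, 43]
126 L [28, 28, 27, 27, 27, 27, 25, 20, 17, 17, 16, 16, 17, 20, 35, 56, 68, 70, 71, 74, 78, 80, 80, 80, 79, 80] R [72, 71, 71, 71, 71, 71, 72, 70, 56, 33, 18, 16, 17, 17, 17, 18, 24, 35, 42, 43, 42, 43, 44, 44, 43, 42, 42, 42]
134 L [28, 27, 27, 27, 27, 26, 26, 27, 27, 22, 17, 16, 16, 16, 16, 17, 27, 46, 63, 68, 71, 76, 77, 78, 79, 79] R [70, 71, 71, 70, 70, 65, 50, 28, 16, 15, 15, 15, 15, 19, 23, 25, 25, 29, 37, 42, 43, 42, 43, 42, 42, 42, 42, 42]
142 L [27, 27, 28, 28, 28, 28, 27, 26, 27, 27, 27, 25, 20, 16, 16, 16, 16, 16, 21, 37, 58, 68, 69, 69, 69, 68] R [71, 71, 71, 62, 42, 23, 16, 15, 15, 16, 18, 21, 24, 25, 25, 25, 25, 25, 25, 25, 26, 25, 25, 25, 24, 24, 23, 24]
148 L [27, 28, 27, 27, 28, 27, 26, 26, 25, 25, 25, 25, 25, 23, 20, 18, 17, 16, 16, 16, 22, 39, 59, 68, 68, 68] R [70, 65, 48, 26, 16, 16, 17, 17, 17, 19, 22, 24, 24, 24, 24, 24, 25, 25, 25, 25, 24
[... 752 characters left out ...]
 117, 83, 76, 66, 46, 31, 28, 27, 27, 27, 27, 27, 27, 30, 50, 83, 110, 120, 122, 122, 122, 121, 121, 122, 122, 122, 122, 122, 121, 121, 121, 121, 121, 122] R [122, 122, 122, 121, 121, 121, 122, 121, 122, 122, 122, 122, 122, 122, 122, 122, 122, 122, 121, 118, 102, 73, 49, 42, 51, 77, 107, 123, 137, 177, 226, 250, 251, 246, 243, 243, 243, 244]
225 L [240, 240, 240, 241, 242, 242, 236, 227, 223, 217, 197, 152, 101, 78, 67, 48, 32, 27, 27, 27, 27, 27, 26, 27, 37, 62, 96, 115, 121, 122, 122, 122, 122, 122, 122] R [209, 210, 210, 210, 210, 210, 210, 210, 210, 204, 182, 131, 71, 43, 50, 77, 106, 121, 141, 189, 238, 253, 250, 244, 240, 239, 239, 239, 240, 242, 243, 244, 244, 244, 244, 244, 244, 243]
```

```bash
python3 - <<'E'
from m import *
im,k=load('w7'); c,R=cover(bot.read_state()); rows=(120,126,134,142,148)
bx,by,ez=ax(7.85)
hl=lambda r:line([(100,r),(500,r)])
def onplane(l,r,z): return onz(k,*X(l,hl(r)),z)
def rep(n,ll,lr,r0,r1,z):
    P=[onplane(l,r,z) for r in(r0,r1) for l in(ll,lr)]
    print(n,'w',np.linalg.norm(P[0]-P[1]).round(4),'yaws',[np.degrees(np.arctan2(*(v[[1,0]]))).round(2) for v in(P[0]-P[2],P[1]-P[3])],'lat mid',[((P[i]+P[i+1])/2@by).round(4) for i in(0,2)])
fl=line(list(zip((170.6,172.5,174.8,177.4,179.3),rows)));fr=line(list(zip((468.3,466.3,464.2,461.8,460),rows)))
rl=line(list(zip((163,165,167,169.5,172),rows)));rr=line(list(zip((476.2,474.3,471,469,467.5),rows)))
cl=line([(151,175),(160.9,200),(170.2,225)]);cr=line([(495.4,175),(485.7,200),(476.4,225)])
rep('floor',fl,fr,116,150,.09);rep('rim',rl,rr,116,150,.098)
for dz in(0,-.0035): rep('cover %g'%dz,cl,cr,165,225,c[2]+.01+dz); print('  far x',[(onz(k,u,165.3,c[2]+.01+dz)@bx).round(4) for u in(250,430)],'lower',[(onz(k,u,v,c[2]+dz)@bx).round(4) for u,v in((250,153.7),(430,153.4))])
print('rim far x',[(onz(k,u,116,.098)@bx).round(4) for u in(220,420)], 'floor h check: far',c)
E
```

```text
floor w 0.1355 yaws [np.float64(8.24), np.float64(7.8)] lat mid [np.float64(-0.3516), np.float64(-0.3517)]
rim w 0.1354 yaws [np.float64(7.52), np.float64(7.38)] lat mid [np.float64(-0.3517), np.float64(-0.3516)]
cover 0 w 0.1276 yaws [np.float64(7.87), np.float64(8.27)] lat mid [np.float64(-0.3532), np.float64(-0.3533)]
  far x [np.float64(0.5971), np.float64(0.5971)] lower [np.float64(0.5959), np.float64(0.596)]
cover -0.0035 w 0.1315 yaws [np.float64(7.87), np.float64(8.27)] lat mid [np.float64(-0.3532), np.float64(-0.3533)]
  far x [np.float64(0.5948), np.float64(0.5948)] lower [np.float64(0.5938), np.float64(0.5939)]
rim far x [np.float64(0.5988), np.float64(0.5989)] floor h check: far [ 0.58367823 -0.27530776  0.12360565]
```

Offsets: +1.5 mm along block y, ~+0.5 mm along x. Lowering gently.

Emit:
play_rows(
  targets=[
    [1,0.0003,0.0016,-0.003,0,0,0],
    [1,0,0,-0.004,0,0,0],
    [1,0,0,-0.004,0,0,0],
    [1,0,0,-0.004,0,0,0],
    [1,0,0,-0.003,0,0,0],
    [1,0,0,-0.003,0,0,0],
    [1,0,0,-0.002,0,0,0],
    [1,0,0,0,0,0,0],
  ],
)

```text
time_s: 23.78
position: [0.5746, -0.2746, 0.1175]
tcp_rot: [[0.859, 0.14, -0.492], [0.121, -0.99, -0.07], [-0.497, 0.001, -0.868]]
force: [0.1, -0.4, -2.2]
opening: 0.159
```

Emit:
play_rows(
  targets=[
    [1,0,0,-0.002,0,0,0],
    [1,0,0,-0.002,0,0,0],
    [1,0,0,0,0,0,0],
  ],
)

```text
time_s: 24.15
position: [0.5746, -0.2746, 0.1134]
tcp_rot: [[0.859, 0.14, -0.492], [0.121, -0.99, -0.07], [-0.497, 0.001, -0.868]]
force: [-0.9, -0.2, -3.4]
opening: 0.162
```

Emit:
play_rows(
  targets=[
    [1,0,0,-0.0015,0,0,0],
    [1,0,0,-0.001,0,0,0],
    [1,0,0,0,0,0,0],
  ],
)

```text
time_s: 24.52
position: [0.5746, -0.2746, 0.111]
tcp_rot: [[0.859, 0.14, -0.492], [0.121, -0.99, -0.07], [-0.497, 0.001, -0.868]]
force: [-0.2, -0.8, -2.4]
opening: 0.156
```

Emit:
play_rows(
  targets=[
    [1,0,0,-0.001,0,0,0],
    [1,0,0,-0.001,0,0,0],
    [1,0,0,0,0,0,0],
    [1,0,0,0,0,0,0],
  ],
)

```text
time_s: 25.02
position: [0.5747, -0.2746, 0.1092]
tcp_rot: [[0.86, 0.14, -0.491], [0.121, -0.99, -0.07], [-0.496, 0.001, -0.868]]
force: [0.0, -0.5, -2.1]
opening: 0.156
```

Emit:
play_rows(
  targets=[
    [1,0,0,-0.0008,0,0,0],
    [1,0,0,-0.0007,0,0,0],
    [1,0,0,0,0,0,0],
  ],
)

```text
time_s: 25.4
position: [0.5748, -0.2747, 0.1085]
tcp_rot: [[0.86, 0.14, -0.491], [0.121, -0.99, -0.071], [-0.496, 0.001, -0.868]]
force: [0.6, 1.7, 1.7]
opening: 0.155
```

Emit:
play_rows(
  targets=[
    [1,0,0,-0.0008,0,0,0],
    [1,0,0,-0.0007,0,0,0],
    [1,0,0,0,0,0,0],
  ],
)

```text
time_s: 25.78
position: [0.5748, -0.2747, 0.1084]
tcp_rot: [[0.859, 0.14, -0.492], [0.12, -0.99, -0.071], [-0.497, 0.002, -0.868]]
force: [0.3, 1.5, 9.0]
opening: 0.16
```

Seated: 9–11 N up at the expected height (cover z ≈ 0.090). Release and retreat along the tool axis.

Emit:
play_rows(
  targets=[
    [1,0,0,0,0,0,0],
    [1,0,0,0.0012,0,0,0],
    [0.8,0,0,0,0,0,0],
    [0.6,0,0,0,0,0,0],
    [0.5,0,0,0,0,0,0],
    [0.5,0,0,0,0,0,0],
    [0.5,0,0,0,0,0,0],
  ],
)

```text
time_s: 26.65
position: [0.5746, -0.2747, 0.1072]
tcp_rot: [[0.86, 0.14, -0.492], [0.121, -0.99, -0.07], [-0.497, 0.001, -0.868]]
force: [-1.0, 0.1, -1.0]
opening: 0.482
```

Emit:
play_rows(
  targets=[
    [0.5,0.003,0.0005,0.006,0,0,0],
    [0.5,0.008,0.001,0.014,0,0,0],
    [0.5,0.01,0.0015,0.017,0,0,0],
    [0.5,0.012,0.0015,0.02,0,0,0],
    [0.5,0.012,0.0015,0.02,0,0,0],
    [0.5,0,0,0.03,0,0,0],
    [0.5,0,0,0.03,0,0,0],
    [0.5,0,0,0.02,0,0,0],
    [0.5,0,0,0,0,0,0],
    [0.5,0,0,0,0,0,0],
  ],
)

```text
time_s: 27.9
position: [0.6193, -0.2683, 0.2633]
tcp_rot: [[0.859, 0.14, -0.493], [0.122, -0.99, -0.069], [-0.498, -0.0, -0.867]]
force: [1.0, -0.3, -0.3]
opening: 0.502
```

```bash
python3 - <<'E'
from m import *
s=st(); im,k=shot('wrist','w8'); t,kt=shot('top','top1')
bx,by,ez=ax(7.85); B=np.array([.5834,-.2748,0]); 
print('expected cover corners px',[proj(k,B+a*by+b*bx+.1*ez).round(1).tolist() for a in(.065,-.065) for b in(.055,-.055)])
print('cock lever approx px', [proj(k,[.432,-.27,.09]).round(0)])
# cock from top: lever mask
h=cv2.cvtColor(t,cv2.COLOR_BGR2HSV); 
m=np.zeros(t.shape[:2],np.uint8); 
sub=t[252:292,395:440].astype(int); 
m[252:292,395:440]=((sub.max(2)<100))*255
c=max(cv2.findContours(m,cv2.RETR_EXTERNAL,cv2.CHAIN_APPROX_NONE)[0],key=cv2.contourArea)
(x,y),wh,a=cv2.minAreaRect(c); b=cv2.boxPoints(((x,y),wh,a)); print('lever',x,y,wh,a,[onz(kt,*p,.099).round(4).tolist() for p in b])
m2=cv2.inRange(h[252:292,395:440],(10,100,60),(35,255,255)); yy,xx=np.nonzero(m2); print('brass',xx.min()+395,xx.max()+395,yy.min()+252,yy.max()+252)
E
```

```text
t 27.9 p [ 0.6193 -0.2683  0.2633] F [ 1.  -0.3 -0.3] op 0.502
[[ 0.859  0.14  -0.493]
 [ 0.122 -0.99  -0.069]
 [-0.498 -0.    -0.867]]
q [-25.7  46.   49.9 -16.9 108.8  54.3]
expected cover corners px [[237.5, 104.0], [255.8, 215.3], [410.3, 104.2], [391.3, 215.5]]
cock lever approx px [array([301., 272.])]
lever 412.0 268.5 (33.0, 34.0) 90.0 [[0.478, -0.2146, 0.099], [0.478, -0.3081, 0.099], [0.3876, -0.3067, 0.099], [0.3875, -0.2137, 0.099]]
brass 416 425 261 278
```

```bash
python3 - <<'E'
from m import *
s=bot.read_state(); R0=np.array(s['tcp_rot'])
bx,by,ez=ax(15); R=np.c_[by,bx,-ez]
print(R.round(2).tolist(),Ro.from_matrix(R@R0.T).as_rotvec().round(3))
p=np.array([.432,-.275,.24]); print((p-s['position']).round(4), ik(p,R,[-45,20,100,0,60,-60],F)[0].round(1))
for yaw in (15,55): bx,by,ez=ax(yaw); print(yaw,ik(np.array([.432,-.275,.078]),np.c_[by,bx,-ez],[-45,20,100,0,60,-60],F))
# cover check in w8
im,k=load('w8'); g=cv2.GaussianBlur(cv2.cvtColor(im,cv2.COLOR_BGR2GRAY),(3,3),0)
for r in(120,150,180,200): print(r,'L',g[r,232:262].tolist(),'R',g[r,384:416].tolist())
print('far',g[95:112,280].tolist(),g[95:112,370].tolist()); print('near',g[205:225,280].tolist(),g[205:225,370].tolist())
E
```

```text
[[-0.26, 0.97, -0.0], [0.97, 0.26, -0.0], [0.0, 0.0, -1.0]] [ 0.49  -0.326  1.649]
[-0.1871 -0.0067 -0.0227] [-45.   20.3  96.9  -0.   62.8 -60. ]
15 (array([-4.49838769e+01,  3.48228641e+01,  1.05199222e+02, -2.66953325e-13,
        3.99779134e+01, -5.99838769e+01]), np.float64(1.831867990631508e-14))
55 (array([-4.49838769e+01,  3.48228641e+01,  1.05199222e+02, -1.08568171e-11,
        3.99779134e+01, -9.99838769e+01]), np.float64(4.309053114326389e-13))
120 L [27, 27, 27, 27, 26, 21, 19, 37, 78, 117, 134, 136, 136, 136, 136, 136, 136, 136, 135, 135, 135, 136, 136, 135, 135, 136, 136, 136, 136, 136] R [212, 211, 212, 212, 212, 211, 211, 211, 211, 211, 212, 211, 211, 211, 211, 211, 211, 211, 211, 212, 212, 205, 174, 126, 77, 37, 25, 36, 43, 45, 45, 44]
150 L [26, 25, 25, 26, 26, 26, 25, 26, 26, 26, 22, 20, 36, 75, 116, 135, 137, 136, 136, 136, 136, 136, 136, 136, 136, 136, 136, 136, 136, 136] R [210, 209, 209, 210, 210, 210, 210, 210, 210, 210, 210, 209, 209, 209, 209, 210, 204, 175, 122, 68, 34, 28, 38, 43, 43, 42, 42, 42, 42, 42, 41, 42]
180 L [26, 26, 26, 26, 26, 26, 26, 26, 26, 
[... 165 characters left out ...]
24, 69, 34, 28, 36, 40, 40, 41, 41, 41, 41, 40, 40, 40, 40, 39, 40, 40, 39]
200 L [26, 26, 26, 28, 31, 35, 41, 44, 44, 44, 44, 43, 43, 43, 43, 43, 44, 43, 38, 30, 39, 94, 169, 212, 221, 221, 221, 221, 221, 221] R [220, 219, 219, 219, 220, 219, 219, 220, 212, 178, 115, 54, 28, 32, 39, 40, 40, 39, 39, 39, 39, 39, 40, 40, 40, 39, 39, 39, 40, 40, 40, 40]
far [28, 27, 30, 45, 69, 84, 89, 97, 110, 119, 120, 119, 119, 119, 119, 118, 119] [32, 35, 44, 58, 75, 86, 91, 109, 143, 163, 159, 148, 144, 140, 131, 123, 121]
near [208, 212, 215, 215, 212, 209, 207, 207, 188, 126, 58, 32, 35, 39, 40, 40, 40, 39, 38, 38] [220, 220, 219, 218, 213, 208, 206, 207, 188, 127, 58, 32, 35, 39, 39, 39, 40, 40, 40, 40]
```

Cover edges match the seated prediction within 1–1.5 px (≈1 mm), so it is flat and centred. Moving over the cock.

Emit:
play_rows(
  targets=[
    [0.5,-0.017,-0.0006,0,0.0445,-0.0296,0.15],
    [0.5,-0.017,-0.0006,0,0.0445,-0.0296,0.15],
    [0.5,-0.017,-0.0006,0,0.0445,-0.0296,0.15],
    [0.5,-0.017,-0.0006,0,0.0445,-0.0296,0.15],
    [0.5,-0.017,-0.0006,0,0.0445,-0.0296,0.15],
    [0.5,-0.017,-0.0006,0,0.0445,-0.0296,0.15],
    [0.5,-0.017,-0.0006,0,0.0445,-0.0296,0.15],
    [0.5,-0.017,-0.0006,0,0.0445,-0.0296,0.15],
    [0.5,-0.017,-0.0006,0,0.0445,-0.0296,0.15],
    [0.5,-0.017,-0.0006,0,0.0445,-0.0296,0.15],
    [0.5,-0.017,-0.0006,-0.002,0.0445,-0.0296,0.15],
    [0.5,0,0,0,0,0,0],
  ],
)

```text
time_s: 29.5
position: [0.4309, -0.2753, 0.2615]
tcp_rot: [[-0.255, 0.967, -0.001], [0.967, 0.255, 0.004], [0.004, 0.0, -1.0]]
force: [0.2, 0.1, -0.4]
opening: 0.5
```

Emit:
play_rows(
  targets=[
    [0.5,0,0,0,0,0,0],
    [0.5,0,0,0,0,0,0],
  ],
)

```text
time_s: 29.75
position: [0.4334, -0.275, 0.2622]
tcp_rot: [[-0.258, 0.966, 0.001], [0.966, 0.258, 0.002], [0.002, 0.002, -1.0]]
force: [-0.5, 0.2, -0.1]
opening: 0.502
```

```bash
python3 - <<'E'
from m import *
s=st(); im,k=shot('wrist','w9')
for p in ([.421,-.235,.099],[.443,-.311,.099]): print(proj(k,p).round(0))
cv2.imwrite('pics/crop6.png',im)
E
```

```text
t 29.75 p [ 0.4334 -0.275   0.2622] F [-0.5  0.2 -0.1] op 0.502
[[-0.258  0.966  0.001]
 [ 0.966  0.258  0.002]
 [ 0.002  0.002 -1.   ]]
q [-45.   18.8  95.1   0.2  66.1 -60. ]
[321. 173.]
[323. 260.]
```

View pics/crop6.png

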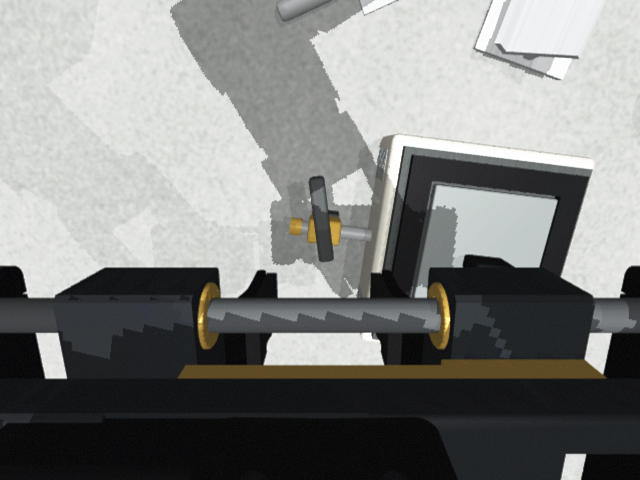

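Lever at (316,178)–(327,261), brass body under it at ~(323,230). Fitting its line.

```bash
python3 - <<'E'
from m import *
im,k=load('w9'); _,kt=load('top0')
g=cv2.cvtColor(im,cv2.COLOR_BGR2GRAY); h=cv2.cvtColor(im,cv2.COLOR_BGR2HSV)
m=np.zeros_like(g); sub=(g[170:266,300:345]<85)&(h[170:266,300:345,1]<80); m[170:266,300:345]=sub*255
m=cv2.morphologyEx(m,cv2.MORPH_OPEN,np.ones((3,3)))
c=max(cv2.findContours(m,cv2.RETR_EXTERNAL,cv2.CHAIN_APPROX_NONE)[0],key=cv2.contourArea); r=cv2.minAreaRect(c); print(r)
b=cv2.boxPoints(r); b=b[np.argsort(b[:,1])]; top=b[:2].mean(0);bot_=b[2:].mean(0); print(top,bot_)
for r_ in (182,200,218,250,258): print(r_,g[r_,305:340].tolist())
print(g[172:186,316].tolist(),g[254:268,327].tolist())
bx,by,_=ax(7.85)
T,Bm=onz(k,*top,.099),onz(k,*bot_,.099); d=T-Bm; L=np.linalg.norm(d); yaw=np.degrees(np.arctan2(d[1],d[0])); A=Bm+d/L*.018
print('ends',T.round(4),Bm.round(4),'len',L.round(4),'yaw',yaw.round(2),'theta',np.radians(yaw-97.85).round(3),'axis',A.round(4))
y=cv2.inRange(h[200:260,280:345],(10,100,60),(35,255,255)); print('brass pixel mean',np.argwhere(y)[:,::-1].mean(0)+[280,200])
print('tri ends',tri([(k,*top),(kt,365+(553-440)/3,170+308/3)]).round(3),tri([(k,*bot_),(kt,365+(636-440)/3,170+284/3)]).round(3))
E
```

```text
((325.0, 233.0), (56.0, 26.0), 90.0)
[325. 205.] [325. 261.]
182 [146, 144, 140, 108, 54, 55, 63, 70, 74, 71, 72, 69, 72, 72, 72, 71, 73, 67, 59, 79, 146, 152, 155, 154, 149, 151, 152, 151, 151, 145, 150, 171, 225, 218, 230]
200 [127, 130, 150, 190, 226, 213, 93, 89, 107, 122, 123, 123, 122, 120, 121, 122, 121, 122, 122, 106, 87, 74, 127, 147, 147, 147, 148, 150, 180, 234, 232, 230, 232, 232, 231]
218 [125, 123, 122, 123, 101, 80, 83, 84, 60, 52, 60, 68, 70, 68, 71, 73, 72, 72, 73, 73, 72, 69, 60, 51, 66, 85, 84, 86, 83, 84, 85, 84, 85, 85, 100]
250 [129, 126, 129, 129, 128, 126, 124, 125, 126, 127, 131, 139, 108, 52, 52, 57, 62, 61, 62, 61, 60, 61, 62, 61, 60, 53, 50, 65, 128, 144, 137, 137, 136, 139, 144]
258 [131, 131, 132, 130, 129, 127, 121, 119, 116, 121, 131, 134, 135, 119, 56, 50, 55, 61, 60, 61, 59, 61, 58, 61, 61, 58, 57, 52, 79, 145, 146, 144, 144, 143, 143]
[149, 150, 155, 150, 89, 40, 49, 61, 67, 70, 69, 71, 73, 72] [62, 61, 61, 59, 58, 57, 55, 85, 134, 147, 143, 145, 145, 144]
ends [ 0.4316 -0.2608  0.099 ] [ 0.445  -0.3111  0.099 ] len 0.052 yaw 104.98 theta 0.124 axis [ 0.4404 -0.2937  0.099 ]
brass pixel mean [316.77812018 228.85053929]
tri ends [ 0.411 -0.17   0.624] [ 0.444 -0.31   0.105]
```

```bash
python3 - <<'E'
from m import *
im,k=load('w9')
l=line([(316.4,182),(318.7,200),(321.1,218),(325,250),(326,258)]); hl=lambda r:line([(0,r),(600,r)])
P=[onz(k,*X(l,hl(r)),.099) for r in (177.5,261.5)]; d=P[0]-P[1];L=np.linalg.norm(d);yaw=np.degrees(np.arctan2(d[1],d[0]));A=P[1]+d/L*.018
print([p.round(4) for p in P],L.round(4),yaw.round(2),np.radians(yaw-97.85).round(3),'axis',A.round(4))
Bc=np.array([.5834,-.2748,0]);bx,by,_=ax(7.85); print('axis in block',((A-Bc)@bx).round(4),((A-Bc)@by).round(4))
h=cv2.cvtColor(im,cv2.COLOR_BGR2HSV); y=cv2.inRange(h[200:260,305:345],(10,100,60),(35,255,255)); q=np.argwhere(y); print('brass body rows/cols',q.min(0)+[200,305],q.max(0)+[200,305]); 
print('stem px at z .064',proj(k,[A[0],A[1],.054]).round(1))
s=bot.read_state(); print('delta',(A-s['position']).round(4))
E
```

```text
[array([ 0.4177, -0.2396,  0.099 ]), array([ 0.4465, -0.3112,  0.099 ])] 0.0772 111.89 0.245 axis [ 0.4398 -0.2945  0.099 ]
axis in block -0.145 0.0001
brass body rows/cols [215 307] [244 341]
stem px at z .064 [324.  231.5]
delta [ 0.0063 -0.0196 -0.1632]
```

Axis at (0.4398,−0.2945), on the block's centre line; θ₀ ≈ 0.245, length 77 mm as expected. Going down and gripping the lever.

Emit:
play_rows(
  targets=[
    [0.5,0.003,-0.01,-0.02,0,0,0.06],
    [0.5,0.0033,-0.0096,-0.03,0,0,0.061],
    [0.5,0,0,-0.035,0,0,0],
    [0.5,0,0,-0.035,0,0,0],
    [0.5,0,0,-0.03,0,0,0],
    [0.5,0,0,-0.02,0,0,0],
    [0.5,0,0,-0.015,0,0,0],
    [0.5,0,0,0,0,0,0],
  ],
)

```text
time_s: 30.8
position: [0.4389, -0.2943, 0.0764]
tcp_rot: [[-0.373, 0.928, -0.0], [0.928, 0.373, 0.004], [0.004, 0.001, -1.0]]
force: [1.0, 0.8, 0.5]
opening: 0.498
```

Emit:
play_rows(
  targets=[
    [1,0,0,0,0,0,0],
    [1,0,0,0,0,0,0],
    [1,0,0,0,0,0,0],
    [1,0,0,0,0,0,0],
    [1,0,0,0,0,0,0],
    [1,0,0,0,0,0,0],
  ],
)

```text
time_s: 31.55
position: [0.4396, -0.2949, 0.0778]
tcp_rot: [[-0.373, 0.928, 0.003], [0.928, 0.373, 0.002], [0.001, 0.003, -1.0]]
force: [2.5, 2.4, 4.4]
opening: 0.156
```

Emit:
play_rows(
  targets=[
    [1,0,0,0,0,0,0.06],
    [1,0,0,0,0,0,0.06],
    [1,0,0,0,0,0,0.06],
    [1,0,0,0,0,0,0.06],
    [1,0,0,0,0,0,0.06],
    [1,0,0,0,0,0,0.06],
    [1,0,0,0,0,0,0.06],
    [1,0,0,0,0,0,0.06],
    [1,0,0,0,0,0,0.06],
    [1,0,0,0,0,0,0],
    [1,0,0,0,0,0,0],
  ],
)

```text
time_s: 32.92
position: [0.44, -0.2946, 0.0778]
tcp_rot: [[-0.797, 0.604, 0.002], [0.604, 0.797, 0.003], [0.0, 0.003, -1.0]]
force: [4.0, 3.5, 3.7]
opening: 0.161
```

Tool yaw 52.8° (target 52.85°). Release, rise straight and verify.

Emit:
play_rows(
  targets=[
    [0.8,0,0,0,0,0,0],
    [0.6,0,0,0,0,0,0],
    [0.5,0,0,0,0,0,0],
    [0.5,0,0,0,0,0,0],
    [0.5,0,0,0.015,0,0,0],
    [0.5,0,0,0.03,0,0,0],
    [0.5,0,0,0.04,0,0,0],
    [0.5,-0.01,0.01,0.04,0,0,0],
    [0.5,-0.01,0.015,0.04,0,0,0],
    [0.5,0,0,0.02,0,0,0],
    [0.5,0,0,0,0,0,0],
    [0.5,0,0,0,0,0,0],
  ],
)

```text
time_s: 34.42
position: [0.4186, -0.2695, 0.262]
tcp_rot: [[-0.797, 0.604, -0.001], [0.604, 0.797, 0.003], [0.003, 0.002, -1.0]]
force: [-0.4, -0.5, -0.4]
opening: 0.498
```

```bash
python3 - <<'E'
from m import *
s=st(); im,k=shot('wrist','w10'); g=cv2.cvtColor(im,cv2.COLOR_BGR2GRAY)
A=np.array([.4398,-.2945,.099])
def lv(th):
    y=np.radians(97.85)+th; return np.array([np.cos(y),np.sin(y),0])
print('exp ends at .785',proj(k,A+.06*lv(.785)).round(1),proj(k,A-.018*lv(.785)).round(1))
# cross-profile midpoints along the lever
P=[]
d=lv(.785); n=np.array([-d[1],d[0],0])
for r in (-.01,.01,.022,.034,.046,.055):
    w=[g[int(round(p[1])),int(round(p[0]))] if 0<=p[1]<480 and 0<=p[0]<640 else -1 for p in (proj(k,A+r*d+o*n) for o in np.arange(-.018,.0181,.001))]
    print(r,[int(v) for v in w])
# other things: compare top views
t0,kt=load('top0');t1,_=shot('top','top2')
df=cv2.absdiff(t0,t1).max(2)
for nm,(x,y,rr) in dict(jar=(282,276,12),beaker=(274,151,13),dish=(341,152,14),solv=(503,226,14),case=(141,261,16),spat=(330,275,20),covS=(190,245,10),covM=(250,240,10)).items():
    print(nm,round(float(df[y-rr:y+rr,x-rr:x+rr].mean()),1),end='; ')
E
```

```text
t 34.425 p [ 0.4186 -0.2695  0.262 ] F [-0.4 -0.5 -0.4] op 0.498
[[-0.797  0.604 -0.001]
 [ 0.604  0.797  0.003]
 [ 0.003  0.002 -1.   ]]
q [-45.7  17.6  97.1   0.1  65.5 -98.6]
exp ends at .785 [315.7 189.8] [316.2 274. ]
-0.01 [124, 116, 116, 124, 124, 124, 123, 122, 123, 119, 121, 118, 85, 59, 58, 63, 66, 64, 64, 64, 66, 67, 66, 64, 55, 56, 82, 142, 140, 140, 137, 136, 138, 134, 132, 132, 133]
0.01 [134, 114, 124, 138, 151, 151, 152, 152, 154, 154, 156, 154, 105, 56, 57, 56, 55, 58, 58, 59, 56, 58, 58, 60, 50, 62, 124, 136, 134, 129, 119, 115, 125, 130, 140, 143, 142]
0.022 [138, 95, 45, 31, 31, 62, 68, 75, 74, 77, 76, 78, 61, 49, 55, 55, 59, 57, 58, 58, 57, 60, 59, 53, 50, 62, 121, 118, 105, 95, 105, 122, 113, 96, 109, 115, 115]
0.034 [141, 140, 140, 142, 143, 137, 137, 135, 137, 138, 140, 135, 93, 75, 100, 103, 104, 105, 102, 105, 107, 107, 106, 94, 80, 66, 112, 109, 95, 99, 112, 115, 117, 121, 124, 123, 128]
0.046 [228, 225, 220, 221, 223, 224, 221, 221, 224, 226, 227, 209, 117, 86, 100, 107, 108, 105, 103, 101, 104, 107, 105, 95, 81, 77, 168, 183, 152, 135, 127, 120, 121, 119, 119, 117, 120]
0.055 [193, 203, 201, 201, 201, 217, 204, 220, 210, 223, 223, 201, 115, 86, 100, 105, 108, 107, 106, 106, 108, 109, 108, 97, 84, 81, 144, 143, 139, 125, 118, 117, 121, 120, 118, 120, 119]
jar 9.2; beaker 12.9; dish 15.7; solv 12.0; case 10.5; spat 28.2; covS 11.5; covM 13.2;
```

```bash
python3 -c "
from rig import bot
print(bot.hand_in())"
```

```text
the job is handed in; nothing more can be done
None
```

I took the widest cover from the middle bay by its top edge, leaned it handle-up on the rest and let go. I then picked it up by its handle, lowered it flat into the frame and let go once it was seated. Last, I turned the cock to half open and handed the job in at about 34 s.

Last checks:
- **Cover:** it met the floor of the frame at the expected height, about 90 mm, with about 10 N upward force while still gripped. After release its edges matched the predicted seated position within 1–1.5 pixels (about 1 mm), level and square. I did not measure it again after turning the cock, but nothing came near it.
- **Cock:** the lever lies along the 45° line within about 1°. The tool ended at 52.8° against a target of 52.85°.
- **Robot:** the gripper was open, about 0.26 m above the table and touching nothing, with wrist force near zero.

What did not go as planned or agree:
- **Rest position:** the board measured about 5 mm further back than the text's figures give, so I settled the cover by feel against board and ledge.
- **Handle approach:** tilting 45° ran into a wrist singularity, so I gripped the handle with the tool at 15° from vertical instead.
- **Bystanders and other covers:** the before-and-after comparison of the top view was inconclusive. Differences were 9–16 for most objects and 28 around the spatula. I put that down to the arm and its moving shadow; no contact was felt, but I did not check further.

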